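Load the kiln setter in reverse order

ROBOT

A 7-joint arm with a two-finger parallel gripper is mounted at the origin on the work surface. World frame = base frame: x ahead of the robot, y to its left, z up, the work surface at z = 0. Lengths are in mm, angles in rad, forces in N, time in s.
With the tool pointing down it reaches from about 425 to 1025 mm from the base axis. Payload 9.4 kg.
Tool frame: the origin (TCP) lies at the very end of the fingers, on their centre line; the grasp point (between the pads) lies 19 mm behind it; z points along the fingers, y is the direction in which the jaws open and shut (so a half turn about z gives the same grasp; the last joint's range is limited). The gripper opens to 93 mm and grips with 3 to 60 N. Pads are 15 mm wide; open, the fingers measure 128 mm over their backs; the gripper's body (75 mm by 188 mm) begins 65 mm behind the grasp point.
Start: joints at [-1.414, 0.599, -0.003, 1.599, 0.002, 0.943, -0.08], TCP at [167.97, 705.273, 218.618] pointing down, gripper open.
Joint ranges: [-2.57, 2.57], [-0.35, 1.97], [-1.29, 1.29], [0.11, 2.56], [-1.05, 4.19], [0.11, 1.86], [-2.63, 2.63]. Speed limits (rad/s): [2.22, 2.22, 3.01, 3.01, 3.14, 3.14, 3.14].

INTERFACE

Orientations are given as a unit quaternion [x, y, z, w].
In Python, from workcell import readout, get_image, camera_model, env, models gives the robot as it stands. The module is installed in compiled form; this text tells all that it offers.
- The arm moves only by the tool drive_tool, never from a script. Its argument "increments" is a list of rows, each an object of numbers: "fingers": the opening, from 0 (shut) to 1 (fully open); "x", "y", "z": the shift along the tool's x, y, z in m; "twist": the turn about the tool's z in degrees. In form: [{"fingers": .., "x": .., "y": .., "z": .., "twist": ..}, ...]. A call has 1 to 12 rows; each row shifts and turns the pose as measured when the row begins, along the tool's axes as they then stand; what a row does not reach is not made up. A row lasts 1/12 s, in which the tool goes at most 41.7 mm and 7.16 degrees, less where a joint would pass 70% of its speed; a pose out of reach is approached as far as the arm can. A call is refused whole if a number of a shift passes 0.0417 or a number of a turn 7.16, either way. A call with a gripper value outside its range is refused whole. The fingers move at their own pace and stop on an object; the grip force is fixed at half the most. Time passes only in rows, so rows that do not move let the fingers close. It gives the time, the measured TCP pose, the force and the opening at its end, in the units of the state.
- readout.state(): the state, without advancing time (a new reading comes with each control period).
- get_image(name): name is "scene" or "top" or "wrist"; returns the picture (420x560x3 uint8, blue, green, red); there is no depth.
- camera_model(name): a dict with "vertical_fov" (degrees; the focal length in pixels is half the picture's height over the tangent of half this angle, whatever the lens; pixels are square), "cx", "cy" (the principal point, pixels), "cam_to_world" (4x4, takes a point from camera to world coordinates). Camera axes: x right, y up, looking along -z (the intrinsics and any distortion apply to the point x, -y, -z); pixel columns grow to the right and rows downward; lengths in mm; the calibration is good to about 2 mm. A picture is of the moment at which its call begins: read the wrist's pose just before it. camera_model takes no time and is no camera call; for the wrist camera it gives the pose at the moment of the call.
- env.finish_job(): hands the job in, once; it reports no verdict.
Trained networks look in the newest picture that a camera, given by its name, has taken for a name from the list of things; names that differ only in an ending like _2 or _b are one class to them, and where a whole thing is asked for, a point or a joint stands for the part that bears it (a point fixed in the world has none). Each returns a list of dicts, best first, with "score" (0 to 1); they miss things now and then, are a little off and sometimes report something else, mostly with a low value. They report only what shows in the picture. A call takes as long as a camera call. They do not tell look-alikes from the thing itself.
- models.trace(camera, query): "pixels" (420x560 bool, what is visible of it).
- models.spot_point(camera, query): "at" ([x, y, z] in mm, in world coordinates, good to about 4 mm: a listed point, or the origin of a listed thing).
The state is a dict: "clock": time; "joints": joint angles; "qd": joint speeds; "joint_torque": joint torques, N m; "tcp_pos": TCP position; "tool_rot": TCP orientation; "contact_force": force on the tool from outside, world axes, zero at the start; "wrist_torque": the same for the moment, N m; "width": opening from 0.0 (shut) to 1.0 (fully open).
Only numpy, scipy, OpenCV 4.12 (cv2) and the standard library are available. Lean on these libraries where they do the work, as an engineer would, in place of code of your own. Each camera call takes 0.05 s, during which the arm holds its last target. There are 200 camera calls.

TASK

Move the four glazed test cups from the wooden ware board into the cream kiln setter, in the reverse order, because the setter is turned round when it goes into the kiln: as the robot sees it, the cup at the left end of the board goes into the compartment at the right end of the setter, the second from the left into the second from the right, and so on. Every cup must end standing upright on the floor of its compartment, let go and still; do not tip any cup over on the way.

Things in the scene. Friction and masses are not known exactly. Their poses are not given: they have to be found in the camera images.
- cup_white_center (a point): Centre, half-way up (35 mm above its underside), of the loose white glazed test cup: round, open-topped, without handle, 70 mm tall, 46 mm across at the rim, about 45 mm at mid-height and 38 mm at the foot, wall 3.5 mm, about 0.14 kg. It starts upright, z axis up, any yaw, on the swatch tile of its own colour.
- cup_blue_center (a point): Centre, half-way up (35 mm above its underside), of the loose deep blue glazed test cup: round, open-topped, without handle, 70 mm tall, 46 mm across at the rim, about 45 mm at mid-height and 38 mm at the foot, wall 3.5 mm, about 0.14 kg. It starts upright, z axis up, any yaw, on the swatch tile of its own colour.
- cup_green_center (a point): Centre, half-way up (35 mm above its underside), of the loose leaf green glazed test cup: round, open-topped, without handle, 70 mm tall, 46 mm across at the rim, about 45 mm at mid-height and 38 mm at the foot, wall 3.5 mm, about 0.14 kg. It starts upright, z axis up, any yaw, on the swatch tile of its own colour.
- cup_plum_center (a point): Centre, half-way up (35 mm above its underside), of the loose dark plum-brown glazed test cup: round, open-topped, without handle, 70 mm tall, 46 mm across at the rim, about 45 mm at mid-height and 38 mm at the foot, wall 3.5 mm, about 0.14 kg. It starts upright, z axis up, any yaw, on the swatch tile of its own colour.
- swatch_white: Fixed white swatch tile, 68 x 68 mm and 4 mm thick, lying on the ware board; origin at the centre of its underside (18 mm above the table). It marks for good the place in the row where the cup of this colour stood at the start; which colour is at which place differs at every start.
- swatch_blue: Fixed deep blue swatch tile, 68 x 68 mm and 4 mm thick, lying on the ware board; origin at the centre of its underside (18 mm above the table). It marks for good the place in the row where the cup of this colour stood at the start; which colour is at which place differs at every start.
- swatch_green: Fixed leaf green swatch tile, 68 x 68 mm and 4 mm thick, lying on the ware board; origin at the centre of its underside (18 mm above the table). It marks for good the place in the row where the cup of this colour stood at the start; which colour is at which place differs at every start.
- swatch_plum: Fixed dark plum-brown swatch tile, 68 x 68 mm and 4 mm thick, lying on the ware board; origin at the centre of its underside (18 mm above the table). It marks for good the place in the row where the cup of this colour stood at the start; which colour is at which place differs at every start.
- board: Fixed ware board of brown wood with darker ends, 100 mm (its x) by 340 mm (its y) and 18 mm thick; origin at the centre of its underside, on the table. The four swatch tiles lie in one row along its y axis at y = +120, +40, -40, -120 mm, x = 0. Its +y end is the left end as the robot sees it; its yaw is within 0.12 rad of 0. Board and setter lie one behind the other, either one nearer the robot.
- setter: Fixed kiln setter, a cream fireclay tray of 86 mm (its x) by 334 mm (its y) with four open square compartments in one row along its y axis, centred at y = +120, +40, -40, -120 mm, x = 0. Each is 66 x 66 mm inside; its floor is 12 mm above the setter's underside and the ridges round it rise 8 mm above the floor (14 mm thick between compartments). Origin at the centre of its underside, on the table; +y is the left end as the robot sees it; yaw within 0.12 rad of 0.
There are look-alikes about, which are no part of the job. What is shaped like the part that bears cup_white_center but yellow is not meant. Leave any yellow look-alike of the part that bears cup_green_center alone.

How it is judged (in metres and radians):
At the end, for the whole second after the job is handed in: Each cup stands in the compartment mirroring its start (1st, 2nd, 3rd, 4th from the left go to 4th, 3rd, 2nd, 1st), its centre within 15 mm of the compartment's centre along both setter axes and within 4 mm of its standing height, upright within 0.1 rad, slower than 0.02 m/s (((y of swatch_white in the frame of board between 0.1 and 0.14 m and y of cup_white_center in the frame of setter between -0.135 and -0.105 m) or (y of swatch_white in the frame of board between 0.02 and 0.06 m and y of cup_white_center in the frame of setter between -0.055 and -0.025 m) or (y of swatch_white in the frame of board between -0.06 and -0.02 m and y of cup_white_center in the frame of setter between 0.025 and 0.055 m) or (y of swatch_white in the frame of board between -0.14 and -0.1 m and y of cup_white_center in the frame of setter between 0.105 and 0.135 m)) and x of cup_white_center in the frame of setter between -0.015 and 0.015 m and z of cup_white_center in the frame of setter between 0.043 and 0.051 m and angle between each of cup_white_center, cup_blue_center, cup_green_center, cup_plum_center's own z axis and vertical below 0.1 rad and linear speed of each of cup_white, cup_blue, cup_green, cup_plum below 0.02 m/s and ((y of swatch_blue in the frame of board between 0.1 and 0.14 m and y of cup_blue_center in the frame of setter between -0.135 and -0.105 m) or (y of swatch_blue in the frame of board between 0.02 and 0.06 m and y of cup_blue_center in the frame of setter between -0.055 and -0.025 m) or (y of swatch_blue in the frame of board between -0.06 and -0.02 m and y of cup_blue_center in the frame of setter between 0.025 and 0.055 m) or (y of swatch_blue in the frame of board between -0.14 and -0.1 m and y of cup_blue_center in the frame of setter between 0.105 and 0.135 m)) and x of cup_blue_center in the frame of setter between -0.015 and 0.015 m and z of cup_blue_center in the frame of setter between 0.043 and 0.051 m and ((y of swatch_green in the frame of board between 0.1 and 0.14 m and y of cup_green_center in the frame of setter between -0.135 and -0.105 m) or (y of swatch_green in the frame of board between 0.02 and 0.06 m and y of cup_green_center in the frame of setter between -0.055 and -0.025 m) or (y of swatch_green in the frame of board between -0.06 and -0.02 m and y of cup_green_center in the frame of setter between 0.025 and 0.055 m) or (y of swatch_green in the frame of board between -0.14 and -0.1 m and y of cup_green_center in the frame of setter between 0.105 and 0.135 m)) and x of cup_green_center in the frame of setter between -0.015 and 0.015 m and z of cup_green_center in the frame of setter between 0.043 and 0.051 m and ((y of swatch_plum in the frame of board between 0.1 and 0.14 m and y of cup_plum_center in the frame of setter between -0.135 and -0.105 m) or (y of swatch_plum in the frame of board between 0.02 and 0.06 m and y of cup_plum_center in the frame of setter between -0.055 and -0.025 m) or (y of swatch_plum in the frame of board between -0.06 and -0.02 m and y of cup_plum_center in the frame of setter between 0.025 and 0.055 m) or (y of swatch_plum in the frame of board between -0.14 and -0.1 m and y of cup_plum_center in the frame of setter between 0.105 and 0.135 m)) and x of cup_plum_center in the frame of setter between -0.015 and 0.015 m and z of cup_plum_center in the frame of setter between 0.043 and 0.051 m); the robot touches nothing.
It fails at once if the white cup is tipped over (more than 40 degrees from upright) (angle between cup_white_center's own z axis and vertical above 0.7 rad).
It fails at once if the deep blue cup is tipped over (more than 40 degrees from upright) (angle between cup_blue_center's own z axis and vertical above 0.7 rad).
It fails at once if the leaf green cup is tipped over (more than 40 degrees from upright) (angle between cup_green_center's own z axis and vertical above 0.7 rad).
It fails at once if the dark plum-brown cup is tipped over (more than 40 degrees from upright) (angle between cup_plum_center's own z axis and vertical above 0.7 rad).
It also fails if it takes over 96 s, if anything falls off the work surface, if the arm or the gripper's body presses on something with over 40 N, if the wrist force passes 120 N, or if a joint passes its speed limit or range.

## Working session

There is one attempt and no reset: what is moved stays moved. The work goes in short steps, Python scripts to look and compute and a tool call to move; the robot and the scene stay as the last step left them, time stands still between calls to the robot, and variables do not carry over. Pictures are saved under pics/ and viewed, about 12 in all and at most 16, crops included, and the job is handed in when it is done.

Besides the shell and the picture viewer there is one more tool, called after "Call:" by a JSON object that holds its "name" and its "arguments". drive_tool: Moves the arm, as the interface text tells. Its arguments: {"type":"object","properties":{"increments":{"type":"array"}},"required":["increments"]}

```bash
mkdir -p pics; python3 - <<'E'
from workcell import readout,get_image,camera_model,models
import cv2,numpy as np
for c in ("top","scene"):
    im=get_image(c); cv2.imwrite(f"pics/{c}0.png",im)
    m=camera_model(c); print(c,m["vertical_fov"],m["cx"],m["cy"],np.round(m["cam_to_world"],3).tolist(), [k for k in m])
for q in ["cup_white_center","cup_blue_center","cup_green_center","cup_plum_center","swatch_white","swatch_blue","swatch_green","swatch_plum","board","setter"]:
    for c in ("top","scene"):
        print(c,q,[(round(r["score"],2),np.round(r["at"]).tolist()) for r in models.spot_point(c,q)[:3]])
s=readout.state();print(s)
E
```

```text
top 54.81192096081799 271.3298091223883 213.2538195779077 [[0.021, 0.994, -0.109, 402.811], [-1.0, 0.018, -0.025, -24.35], [-0.023, 0.11, 0.994, 888.34], [0.0, 0.0, 0.0, 1.0]] ['vertical_fov', 'cx', 'cy', 'cam_to_world']
scene 49.35308863395882 277.5808514534678 207.27320691540862 [[0.188, -0.513, 0.838, 1257.865], [0.982, 0.117, -0.149, -155.814], [-0.021, 0.851, 0.525, 539.715], [0.0, 0.0, 0.0, 1.0]] ['vertical_fov', 'cx', 'cy', 'cam_to_world']
top cup_white_center [(0.89, [466.0, 43.0, 60.0]), (0.56, [338.0, 80.0, 39.0])]
scene cup_white_center [(0.78, [341.0, 79.0, 35.0])]
top cup_blue_center [(0.92, [463.0, 115.0, 57.0])]
scene cup_blue_center [(0.97, [457.0, 112.0, 58.0])]
top cup_green_center [(0.94, [457.0, -34.0, 54.0]), (0.86, [351.0, -108.0, 39.0]), (0.58, [456.0, -40.0, 20.0])]
scene cup_green_center [(0.89, [459.0, -32.0, 59.0]), (0.62, [353.0, -106.0, 30.0]), (0.44, [457.0, -39.0, 13.0])]
top cup_plum_center [(0.82, [455.0, -118.0, 52.0])]
scene cup_plum_center [(0.68, [452.0, -114.0, 59.0])]
top swatch_white [(0.67, [460.0, 41.0, 21.0])]
scene swatch_white [(0.79, [463
[... 627 characters left out ...]
-1.41372666,  0.59932769, -0.00250389,  1.59939599,  0.00179111,
        0.94288791, -0.07979329]), 'qd': array([-1.14771716e-03, -9.00359649e-05, -3.07159930e-04, -2.06998803e-03,
       -8.69830762e-04,  1.16794661e-03, -3.86032692e-04]), 'joint_torque': array([-9.05394027e-04, -7.64880109e+01,  1.49625320e+00, -2.52704108e+01,
       -5.23931289e-02,  1.06623213e-02,  3.12508087e-05]), 'tcp_pos': array([167.94680651, 705.2831726 , 218.59908863]), 'tool_rot': array([ 1.16605743e-01,  9.93178282e-01, -9.06138960e-06,  1.81978973e-05]), 'contact_force': array([-0.2094584 , -0.30042725,  0.13551232]), 'wrist_torque': array([ 0.01468595,  0.02288694, -0.02440732]), 'width': 1.0012831594511866}
```

View pics/top0.png

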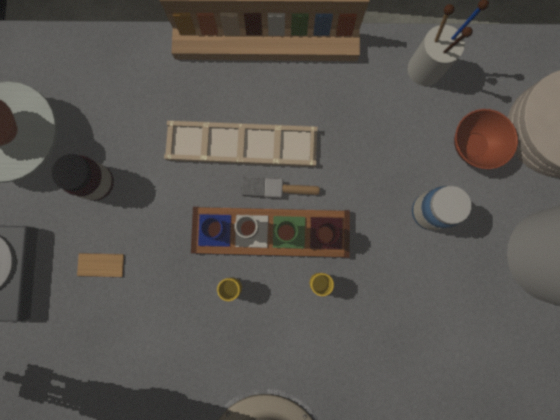

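View pics/scene0.png

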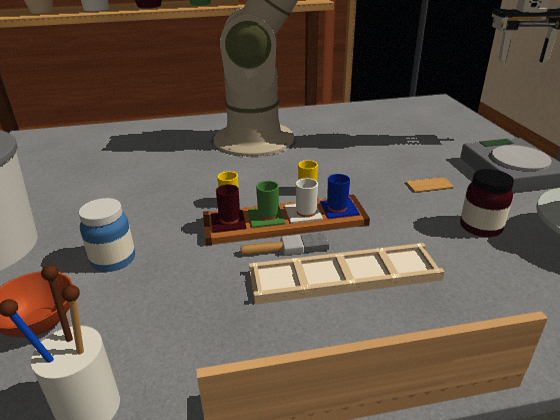

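Top view: the cups left to right are blue (214,230), white (247,228), green (287,232) and plum (325,235). The setter is at (241,143), and a scraper lies between it and the board at (280,187). Possible mistakes are the two yellow cups at (228,289) and (321,284), which stand off the board and are to be left alone. Next I fit the poses to the traced masks.

```bash
cat > h.py <<'E'
from workcell import readout,get_image,camera_model,models
import cv2,numpy as np
from scipy.optimize import minimize
def proj(m,P):
    T=np.linalg.inv(m["cam_to_world"]); p=np.c_[P,np.ones(len(P))]@T.T
    f=210/np.tan(np.radians(m["vertical_fov"]/2))
    return np.c_[m["cx"]+f*p[:,0]/-p[:,2], m["cy"]+f*p[:,1]/p[:,2]]
def box(a,b,h):return lambda x,y,t:rot(np.array([[i*a/2,j*b/2,k] for i in(-1,1) for j in(-1,1) for k in(0,h)],float),x,y,t,0)
def rot(P,x,y,t,z):
    c,s=np.cos(t),np.sin(t); return P@np.array([[c,s,0],[-s,c,0],[0,0,1]])+[x,y,z]
A=np.linspace(0,2*np.pi,40)[:-1]
def cup(z0):return lambda x,y,t=0:np.vstack([np.c_[x+r*np.cos(A),y+r*np.sin(A),0*A+z0+z] for r,z in((19,0),(23,70))])
def iou(m,mask,P):
    h=cv2.convexHull((proj(m,P)*16).astype(np.int32)); im=np.zeros(mask.shape,np.uint8)
    cv2.fillConvexPoly(im,h,1,shift=4); im=im>0
    return (im&mask).sum()/max(1,(im|mask).sum())
def fit(obs,f,x0):
    g=lambda v:-np.mean([iou(m,k,f(*v)) for m,k in obs])
    st=np.array([8,8,.05][:len(x0)]); sim=np.vstack([x0]+[np.array(x0)+st*e for e in np.eye(len(x0))])
    r=minimize(g,x0,method="Nelder-Mead",options=dict(initial_simplex=sim,xatol=1e-3,fatol=1e-5)); return r.x,-r.fun
E
python3 - <<'E'
from h import *
M={}
for c in("top","scene"): get_image(c); M[c]=camera_model(c)
J={"board":(box(100,340,18),[463,-1,0]),"setter":(box(86,334,20),[654,69,0])}
for n,x,y in(("blue",460,114),("white",466,43),("green",458,-33),("plum",454,-116)): J[f"cup_{n}_center"]=(cup(22),[x,y])
for q,(f,x0) in J.items():
    O={}
    for c in M:
        best=max((r for r in models.trace(c,q)),key=lambda r:iou(M[c],r["pixels"],f(*x0)),default=None)
        if best is None: print(c,"none");continue
        O[c]=(M[c],best["pixels"]); x,s=fit([O[c]],f,x0); print(q,c,np.round(x,3),round(s,3))
    x,s=fit(list(O.values()),f,x0);print(q,"both",np.round(x,3),round(s,3))
E
```

```text
board top [ 4.59409e+02 -6.68000e-01 -4.00000e-03] 0.427
board scene [ 4.59724e+02  8.66000e-01 -6.00000e-03] 0.449
board both [ 4.59325e+02 -4.84000e-01 -4.00000e-03] 0.438
setter top [ 6.5500e+02  6.9793e+01 -2.8000e-02] 0.948
setter scene [ 6.54141e+02  6.97730e+01 -2.20000e-02] 0.969
setter both [ 6.54467e+02  6.83950e+01 -2.60000e-02] 0.958
cup_blue_center top [459.976 115.031] 0.95
cup_blue_center scene [462.07  113.518] 0.961
cup_blue_center both [459.529 114.53 ] 0.945
cup_white_center top [462.755  45.415] 0.864
cup_white_center scene [465.479  46.476] 0.941
cup_white_center both [463.88   45.617] 0.896
cup_green_center top [456.214 -35.509] 0.821
cup_green_center scene [460.315 -33.963] 0.921
cup_green_center both [458.155 -33.577] 0.863
cup_plum_center top [ 451.537 -115.374] 0.957
cup_plum_center scene [ 453.48  -115.371] 0.937
cup_plum_center both [ 451.891 -115.105] 0.941
```

Board at (463,0), setter at (654.5, 69.4) with yaw -0.025. The cups, each from two agreeing cameras, are blue (461,114), white (464,46), green (458,-34.5) and plum (452.5,-115). I'll point the jaws along world x so that they clear the neighbouring cups.

```bash
cat > plan.py <<'E'
# plan.py x y z yaw fingers step_mm : rows from the measured pose to the goal (yaw = angle of tool y)
import sys,json,numpy as np
from workcell import readout
from scipy.spatial.transform import Rotation as R
x,y,z,yaw,fg,st=map(float,sys.argv[1:7]); s=readout.state()
p=np.array(s["tcp_pos"]); Ry=R.from_quat(s["tool_rot"]).as_matrix(); psi=np.arctan2(Ry[1,1],Ry[0,1])
d=np.array([x,y,z])-p; dy=np.degrees(yaw-psi); n=int(max(1,np.ceil(np.linalg.norm(d)/st),np.ceil(abs(dy)/6)))
u=np.arange(n+1)/n
if n>5: u=np.interp(np.arange(n+3),np.r_[0,1,np.arange(2,n+2),n+2],np.r_[0,.33,np.arange(1,n)/(1)*1.0,n-.33,n][:n+3])/n if 0 else u
rows=[]
for k in range(n):
    a=psi+np.radians(dy)*k/n; w=d/n/1000
    rows.append(dict(fingers=fg,x=round(-np.sin(a)*w[0]+np.cos(a)*w[1],4),y=round(np.cos(a)*w[0]+np.sin(a)*w[1],4),z=round(-w[2],4),twist=round(-dy/n,2)))
print("t",round(s["clock"],2),"p",p.round(1),"psi",round(psi,4),"w",round(s["width"],3),"F",np.round(s["contact_force"],1),n)
print(json.dumps(rows))
E
sed -i '/^u=/d;/^if n>5/d' plan.py; python3 plan.py 461 160 200 0 1 33
```

```text
t 1.8 p [168.  705.3 218.6] psi 1.337 w 0.998 F [ 0.2 -0.8 -0.6] 19
[{"fingers": 1.0, "x": -0.0217, "y": -0.0243, "z": 0.001, "twist": 4.03}, {"fingers": 1.0, "x": -0.0233, "y": -0.0228, "z": 0.001, "twist": 4.03}, {"fingers": 1.0, "x": -0.0249, "y": -0.0211, "z": 0.001, "twist": 4.03}, {"fingers": 1.0, "x": -0.0263, "y": -0.0193, "z": 0.001, "twist": 4.03}, {"fingers": 1.0, "x": -0.0276, "y": -0.0174, "z": 0.001, "twist": 4.03}, {"fingers": 1.0, "x": -0.0287, "y": -0.0154, "z": 0.001, "twist": 4.03}, {"fingers": 1.0, "x": -0.0297, "y": -0.0133, "z": 0.001, "twist": 4.03}, {"fingers": 1.0, "x": -0.0306, "y": -0.0112, "z": 0.001, "twist": 4.03}, {"fingers": 1.0, "x": -0.0313, "y": -0.009, "z": 0.001, "twist": 4.03}, {"fingers": 1.0, "x": -0.0319, "y": -0.0068, "z": 0.001, "twist": 4.03}, {"fingers": 1.0, "x": -0.0323, "y": -0.0046, "z": 0.001, "twist": 4.03}, {"fingers": 1.0, "x": -0.0325, "y": -0.0023, "z": 0.001, "twist": 4.03}, {"fingers": 1.0, "x": -0.0326, "y": 0.0, "z": 0.001, "twist": 4.03}, {"fingers": 1.0, "x": -0.0325, "y": 0.0023, "z": 0.001, "twist": 4.03}, {"fingers": 1.0, "x": -0.0323, "y": 0.0046, "z": 0.001, "twist": 4.03}, {"fingers": 1.0, "x": -0.0319, "y": 0.0068, "z": 0.001, "twist": 4.03}, {"fingers": 1.0, "x": -0.0313, "y": 0.0091, "z": 0.001, "twist": 4.03}, {"fingers": 1.0, "x": -0.0306, "y": 0.0112, "z": 0.001, "twist": 4.03}, {"fingers": 1.0, "x": -0.0297, "y": 0.0134, "z": 0.001, "twist": 4.03}]
```

Call:
{"name": "drive_tool", "arguments": {"increments": [{"fingers":1,"x":-0.022,"y":-0.024,"z":0.001,"twist":4},{"fingers":1,"x":-0.023,"y":-0.023,"z":0.001,"twist":4},{"fingers":1,"x":-0.025,"y":-0.021,"z":0.001,"twist":4},{"fingers":1,"x":-0.026,"y":-0.019,"z":0.001,"twist":4},{"fingers":1,"x":-0.028,"y":-0.017,"z":0.001,"twist":4},{"fingers":1,"x":-0.029,"y":-0.015,"z":0.001,"twist":4},{"fingers":1,"x":-0.03,"y":-0.013,"z":0.001,"twist":4},{"fingers":1,"x":-0.031,"y":-0.011,"z":0.001,"twist":4},{"fingers":1,"x":-0.031,"y":-0.009,"z":0.001,"twist":4},{"fingers":1,"x":-0.032,"y":-0.007,"z":0.001,"twist":4},{"fingers":1,"x":-0.032,"y":-0.005,"z":0.001,"twist":4},{"fingers":1,"x":-0.032,"y":-0.002,"z":0.001,"twist":4}]}}

```text
clock: 2.8
tcp_pos: [352.5, 353.6, 204.5]
tool_rot: [0.522, 0.853, 0.003, -0.003]
contact_force: [1.0, -0.1, -0.3]
width: 1.001
```

```bash
python3 plan.py 461 114 190 0 1 35
```

```text
t 2.8 p [352.5 353.6 204.5] psi 0.4728 w 1.001 F [ 1.  -0.1 -0.3] 8
[{"fingers": 1.0, "x": -0.0328, "y": -0.0016, "z": 0.0018, "twist": 3.39}, {"fingers": 1.0, "x": -0.0329, "y": 0.0004, "z": 0.0018, "twist": 3.39}, {"fingers": 1.0, "x": -0.0328, "y": 0.0023, "z": 0.0018, "twist": 3.39}, {"fingers": 1.0, "x": -0.0326, "y": 0.0043, "z": 0.0018, "twist": 3.39}, {"fingers": 1.0, "x": -0.0323, "y": 0.0062, "z": 0.0018, "twist": 3.39}, {"fingers": 1.0, "x": -0.0319, "y": 0.0081, "z": 0.0018, "twist": 3.39}, {"fingers": 1.0, "x": -0.0313, "y": 0.0099, "z": 0.0018, "twist": 3.39}, {"fingers": 1.0, "x": -0.0307, "y": 0.0118, "z": 0.0018, "twist": 3.39}]
```

Call:
{"name": "drive_tool", "arguments": {"increments": [{"fingers":1,"x":-0.033,"y":-0.002,"z":0.002,"twist":3.4},{"fingers":1,"x":-0.033,"y":0.0,"z":0.002,"twist":3.4},{"fingers":1,"x":-0.033,"y":0.002,"z":0.002,"twist":3.4},{"fingers":1,"x":-0.033,"y":0.004,"z":0.002,"twist":3.4},{"fingers":1,"x":-0.032,"y":0.006,"z":0.002,"twist":3.4},{"fingers":1,"x":-0.032,"y":0.008,"z":0.002,"twist":3.4},{"fingers":1,"x":-0.031,"y":0.01,"z":0.002,"twist":3.4},{"fingers":1,"x":-0.025,"y":0.011,"z":0.002,"twist":3.4},{"fingers":1,"x":0,"y":0,"z":0,"twist":0}]}}

```text
clock: 3.55
tcp_pos: [463.1, 101.5, 188.3]
tool_rot: [0.72, 0.694, 0.007, -0.002]
contact_force: [-0.2, -0.8, -0.2]
width: 1.005
```

```bash
cat >> plan.py <<'E'
if len(sys.argv)>7:
    import cv2; from workcell import get_image; cv2.imwrite("pics/"+sys.argv[7],get_image("wrist"))
E
python3 plan.py 461 114.3 80 0 1 30 w1.png
```

```text
t 3.55 p [463.1 101.5 188.3] psi -0.036 w 1.005 F [-0.2 -0.8 -0.2] 4
[{"fingers": 1.0, "x": 0.0032, "y": -0.0006, "z": 0.0271, "twist": -0.52}, {"fingers": 1.0, "x": 0.0032, "y": -0.0006, "z": 0.0271, "twist": -0.52}, {"fingers": 1.0, "x": 0.0032, "y": -0.0006, "z": 0.0271, "twist": -0.52}, {"fingers": 1.0, "x": 0.0032, "y": -0.0006, "z": 0.0271, "twist": -0.52}]
```

View pics/w1.png

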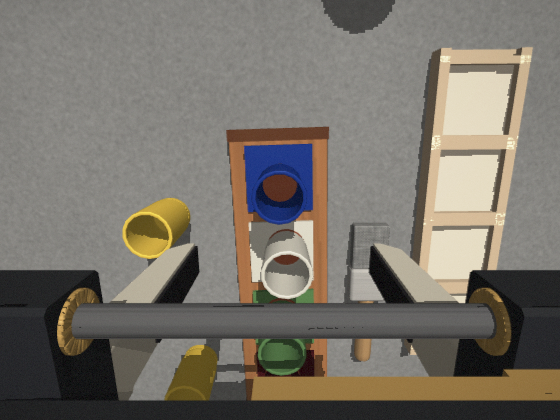

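The wrist view shows the blue cup on its blue tile (rim at 280,195), with the white cup below it (288,270) and the yellow look-alikes off the board at left (150,225). The choice is confirmed, and I'll refine with the wrist view.

```bash
cat > wfit.py <<'E'
import sys; from h import *
q=sys.argv[1]; x0=[float(v) for v in sys.argv[2:4]]; z0=float(sys.argv[4]) if len(sys.argv)>4 else 22
m=camera_model("wrist"); get_image("wrist"); s=readout.state(); print(s["tool_rot"].round(4),s["tcp_pos"].round(1))
for r in models.trace("wrist",f"cup_{q}_center"):
    x,sc=fit([(m,r["pixels"])],cup(z0),x0); print(np.round(x,1),round(sc,3),round(r["score"],2))
for r in models.spot_point("wrist",f"cup_{q}_center"): print("spot",np.round(r["at"],1),round(r["score"],2))
E
python3 wfit.py blue 461 114; python3 plan.py 461 114.3 80 0 1 20
```

```text
[ 0.7172  0.6968  0.0065 -0.0031] [461.4 105.2 188.2]
[460.2 116.4] 0.943 0.98
[445.3  64.6] 0.304 0.58
spot [459.8 113.6  57.2] 0.62
t 3.75 p [460.8 107.1 188.1] psi -0.0247 w 1.0 F [-0.  -0.3  0.1] 6
[{"fingers": 1.0, "x": 0.0012, "y": 0.0, "z": 0.018, "twist": -0.24}, {"fingers": 1.0, "x": 0.0012, "y": 0.0, "z": 0.018, "twist": -0.24}, {"fingers": 1.0, "x": 0.0012, "y": 0.0, "z": 0.018, "twist": -0.24}, {"fingers": 1.0, "x": 0.0012, "y": 0.0, "z": 0.018, "twist": -0.24}, {"fingers": 1.0, "x": 0.0012, "y": 0.0, "z": 0.018, "twist": -0.24}, {"fingers": 1.0, "x": 0.0012, "y": 0.0, "z": 0.018, "twist": -0.24}]
```

Call:
{"name": "drive_tool", "arguments": {"increments": [{"fingers":1,"x":0.004,"y":0,"z":0.015,"twist":0},{"fingers":1,"x":0.004,"y":0,"z":0.02,"twist":0},{"fingers":1,"x":0,"y":0,"z":0.02,"twist":0},{"fingers":1,"x":0,"y":0,"z":0.015,"twist":0},{"fingers":1,"x":0,"y":0,"z":0.005,"twist":0},{"fingers":1,"x":0,"y":0,"z":0,"twist":0},{"fingers":1,"x":0,"y":0,"z":0,"twist":0}]}}

```text
clock: 4.33
tcp_pos: [459.3, 128.1, 112.0]
tool_rot: [0.708, 0.706, 0.009, -0.005]
contact_force: [-0.6, 0.4, -0.5]
width: 0.996
```

```bash
python3 plan.py 461 115 40 -0.025 1 12
```

```text
t 4.33 p [459.3 128.1 112. ] psi -0.0029 w 0.996 F [-0.6  0.4 -0.5] 7
[{"fingers": 1.0, "x": -0.0019, "y": 0.0002, "z": 0.0103, "twist": 0.18}, {"fingers": 1.0, "x": -0.0019, "y": 0.0003, "z": 0.0103, "twist": 0.18}, {"fingers": 1.0, "x": -0.0019, "y": 0.0003, "z": 0.0103, "twist": 0.18}, {"fingers": 1.0, "x": -0.0019, "y": 0.0003, "z": 0.0103, "twist": 0.18}, {"fingers": 1.0, "x": -0.0019, "y": 0.0003, "z": 0.0103, "twist": 0.18}, {"fingers": 1.0, "x": -0.0019, "y": 0.0003, "z": 0.0103, "twist": 0.18}, {"fingers": 1.0, "x": -0.0019, "y": 0.0003, "z": 0.0103, "twist": 0.18}]
```

Call:
{"name": "drive_tool", "arguments": {"increments": [{"fingers":1,"x":0,"y":0,"z":0,"twist":0},{"fingers":1,"x":0,"y":0,"z":0,"twist":0},{"fingers":1,"x":0,"y":0,"z":0,"twist":0}]}}

```text
clock: 4.58
tcp_pos: [459.8, 129.5, 114.0]
tool_rot: [0.707, 0.707, 0.01, -0.005]
contact_force: [1.0, -1.4, -0.4]
width: 0.999
```

Call:
{"name": "drive_tool", "arguments": {"increments": [{"fingers":1,"x":-0.003,"y":0,"z":0,"twist":0}]}}

```text
clock: 4.67
tcp_pos: [460.1, 127.1, 114.5]
tool_rot: [0.707, 0.707, 0.011, -0.004]
contact_force: [0.1, 0.5, -0.3]
width: 1.0
```

Call:
{"name": "drive_tool", "arguments": {"increments": [{"fingers":1,"x":-0.003,"y":0,"z":0,"twist":0}]}}

```text
clock: 4.75
tcp_pos: [460.3, 123.9, 114.9]
tool_rot: [0.707, 0.707, 0.011, -0.004]
contact_force: [0.7, -0.0, 0.3]
width: 1.003
```

Call:
{"name": "drive_tool", "arguments": {"increments": [{"fingers":1,"x":0,"y":0,"z":0,"twist":0}]}}

```text
clock: 4.83
tcp_pos: [460.4, 123.2, 115.3]
tool_rot: [0.707, 0.707, 0.012, -0.004]
contact_force: [0.3, 0.1, 0.4]
width: 1.001
```

Call:
{"name": "drive_tool", "arguments": {"increments": [{"fingers":1,"x":0,"y":0,"z":0,"twist":0}]}}

```text
clock: 4.92
tcp_pos: [460.6, 123.0, 115.5]
tool_rot: [0.707, 0.707, 0.012, -0.004]
contact_force: [0.8, -0.6, 0.5]
width: 1.002
```

```bash
python3 wfit.py blue 461 115; python3 plan.py 461 115 40 -0.025 1 12
```

```text
[ 0.7073  0.7068  0.0117 -0.004 ] [460.6 122.9 115.5]
[460. 117.] 0.969 0.93
spot [458.3 110.7  58.4] 0.96
t 5.07 p [460.5 123.1 115.3] psi -0.0005 w 0.998 F [0.7 0.8 0.6] 7
[{"fingers": 1.0, "x": -0.0012, "y": 0.0001, "z": 0.0108, "twist": 0.2}, {"fingers": 1.0, "x": -0.0012, "y": 0.0001, "z": 0.0108, "twist": 0.2}, {"fingers": 1.0, "x": -0.0012, "y": 0.0001, "z": 0.0108, "twist": 0.2}, {"fingers": 1.0, "x": -0.0012, "y": 0.0001, "z": 0.0108, "twist": 0.2}, {"fingers": 1.0, "x": -0.0012, "y": 0.0001, "z": 0.0108, "twist": 0.2}, {"fingers": 1.0, "x": -0.0012, "y": 0.0001, "z": 0.0108, "twist": 0.2}, {"fingers": 1.0, "x": -0.0012, "y": 0.0001, "z": 0.0108, "twist": 0.2}]
```

Call:
{"name": "drive_tool", "arguments": {"increments": [{"fingers":1,"x":-0.003,"y":0,"z":0.004,"twist":0.5},{"fingers":1,"x":-0.003,"y":0,"z":0.01,"twist":0.5},{"fingers":1,"x":-0.002,"y":0,"z":0.012,"twist":0.5},{"fingers":1,"x":0,"y":0,"z":0.012,"twist":0},{"fingers":1,"x":0,"y":0,"z":0.012,"twist":0},{"fingers":1,"x":0,"y":0,"z":0.008,"twist":0},{"fingers":1,"x":0,"y":0,"z":0.004,"twist":0},{"fingers":1,"x":0,"y":0,"z":0,"twist":0}]}}

```text
clock: 5.73
tcp_pos: [461.7, 115.5, 49.2]
tool_rot: [0.718, 0.696, 0.012, -0.004]
contact_force: [0.0, -0.2, 0.1]
width: 1.0
```

```bash
python3 wfit.py blue 461 116; python3 plan.py 460.5 116 40 -0.025 1 5
```

```text
[ 0.7178  0.6961  0.0121 -0.0038] [461.8 115.5  49.6]
[460.8 117.5] 0.661 0.79
spot [458.3 112.3  59.2] 0.88
t 5.88 p [462.2 115.7  50.4] psi -0.0304 w 1.001 F [ 0.3 -0.2 -0.5] 3
[{"fingers": 1.0, "x": 0.0001, "y": -0.0006, "z": 0.0035, "twist": -0.1}, {"fingers": 1.0, "x": 0.0001, "y": -0.0006, "z": 0.0035, "twist": -0.1}, {"fingers": 1.0, "x": 0.0001, "y": -0.0006, "z": 0.0035, "twist": -0.1}]
```

Call:
{"name": "drive_tool", "arguments": {"increments": [{"fingers":1,"x":0,"y":-0.001,"z":0.006,"twist":0},{"fingers":1,"x":0,"y":0,"z":0.006,"twist":0},{"fingers":0.2,"x":0,"y":0,"z":0,"twist":0},{"fingers":0.2,"x":0,"y":0,"z":0,"twist":0},{"fingers":0.2,"x":0,"y":0,"z":0,"twist":0},{"fingers":0.2,"x":0,"y":0,"z":0,"twist":0},{"fingers":0.2,"x":0,"y":0,"z":0,"twist":0},{"fingers":0.2,"x":0,"y":0,"z":0,"twist":0},{"fingers":0.2,"x":0,"y":0,"z":0,"twist":0},{"fingers":0.2,"x":0,"y":0,"z":0,"twist":0}]}}

```text
clock: 6.72
tcp_pos: [462.3, 116.7, 39.1]
tool_rot: [0.717, 0.697, 0.014, -0.003]
contact_force: [-0.5, -0.0, -1.5]
width: 0.486
```

Call:
{"name": "drive_tool", "arguments": {"increments": [{"fingers":0.2,"x":0,"y":0,"z":-0.004,"twist":0},{"fingers":0.2,"x":0,"y":0,"z":-0.008,"twist":0},{"fingers":0.2,"x":0,"y":0,"z":-0.012,"twist":0},{"fingers":0.2,"x":0,"y":0,"z":-0.014,"twist":0},{"fingers":0.2,"x":0,"y":0,"z":-0.014,"twist":0},{"fingers":0.2,"x":0,"y":0,"z":-0.014,"twist":0},{"fingers":0.2,"x":0,"y":0,"z":-0.014,"twist":0},{"fingers":0.2,"x":0,"y":0,"z":-0.01,"twist":0},{"fingers":0.2,"x":0,"y":0,"z":-0.005,"twist":0}]}}

```text
clock: 7.47
tcp_pos: [458.7, 113.4, 141.2]
tool_rot: [0.718, 0.696, 0.013, -0.004]
contact_force: [-0.2, 0.2, -1.9]
width: 0.481
```

```bash
python3 plan.py 651.5 -50.7 130 -0.025 0.2 18 w2.png
```

```text
t 7.47 p [458.7 113.4 141.2] psi -0.031 w 0.481 F [-0.2  0.2 -1.9] 15
[{"fingers": 0.2, "x": -0.0105, "y": 0.0132, "z": 0.0007, "twist": -0.02}, {"fingers": 0.2, "x": -0.0105, "y": 0.0132, "z": 0.0007, "twist": -0.02}, {"fingers": 0.2, "x": -0.0105, "y": 0.0132, "z": 0.0007, "twist": -0.02}, {"fingers": 0.2, "x": -0.0106, "y": 0.0132, "z": 0.0007, "twist": -0.02}, {"fingers": 0.2, "x": -0.0106, "y": 0.0132, "z": 0.0007, "twist": -0.02}, {"fingers": 0.2, "x": -0.0106, "y": 0.0132, "z": 0.0007, "twist": -0.02}, {"fingers": 0.2, "x": -0.0106, "y": 0.0132, "z": 0.0007, "twist": -0.02}, {"fingers": 0.2, "x": -0.0106, "y": 0.0132, "z": 0.0007, "twist": -0.02}, {"fingers": 0.2, "x": -0.0106, "y": 0.0132, "z": 0.0007, "twist": -0.02}, {"fingers": 0.2, "x": -0.0106, "y": 0.0132, "z": 0.0007, "twist": -0.02}, {"fingers": 0.2, "x": -0.0106, "y": 0.0131, "z": 0.0007, "twist": -0.02}, {"fingers": 0.2, "x": -0.0106, "y": 0.0131, "z": 0.0007, "twist": -0.02}, {"fingers": 0.2, "x": -0.0106, "y": 0.0131, "z": 0.0007, "twist": -0.02}, {"fingers": 0.2, "x": -0.0106, "y": 0.0131, "z": 0.0007, "twist": -0.02}, {"fingers": 0.2, "x": -0.0106, "y": 0.0131, "z": 0.0007, "twist": -0.02}]
```

View pics/w2.png

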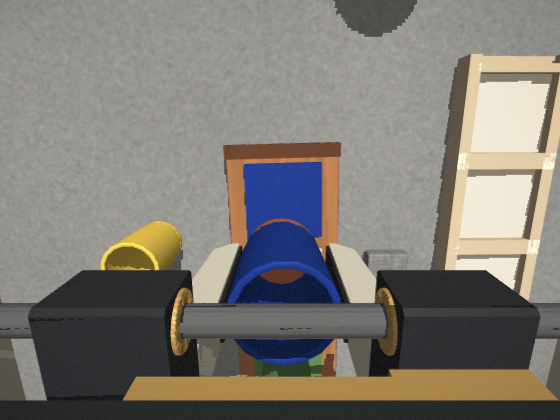

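The blue cup is held upright between the pads (rim at 285,310), and its tile (283,200) is free.

Call:
{"name": "drive_tool", "arguments": {"increments": [{"fingers":0.2,"x":-0.004,"y":0.005,"z":0,"twist":0},{"fingers":0.2,"x":-0.008,"y":0.01,"z":0,"twist":0},{"fingers":0.2,"x":-0.012,"y":0.015,"z":0,"twist":0},{"fingers":0.2,"x":-0.012,"y":0.015,"z":0,"twist":0},{"fingers":0.2,"x":-0.012,"y":0.015,"z":0,"twist":0},{"fingers":0.2,"x":-0.012,"y":0.015,"z":0,"twist":0},{"fingers":0.2,"x":-0.012,"y":0.015,"z":0,"twist":0},{"fingers":0.2,"x":-0.012,"y":0.015,"z":0,"twist":0},{"fingers":0.2,"x":-0.012,"y":0.015,"z":0,"twist":0},{"fingers":0.2,"x":-0.012,"y":0.015,"z":0,"twist":0},{"fingers":0.2,"x":-0.012,"y":0.015,"z":0,"twist":0},{"fingers":0.2,"x":-0.012,"y":0.015,"z":0,"twist":0}]}}

```text
clock: 8.52
tcp_pos: [628.0, -37.9, 131.9]
tool_rot: [0.717, 0.697, 0.009, -0.007]
contact_force: [-0.5, -0.3, -1.4]
width: 0.482
```

```bash
python3 plan.py 651.5 -50.7 110 -0.025 0.2 12
```

```text
t 8.52 p [628.  -37.9 131.9] psi -0.0289 w 0.482 F [-0.5 -0.3 -1.4] 3
[{"fingers": 0.2, "x": -0.004, "y": 0.008, "z": 0.0073, "twist": -0.07}, {"fingers": 0.2, "x": -0.0041, "y": 0.008, "z": 0.0073, "twist": -0.07}, {"fingers": 0.2, "x": -0.0041, "y": 0.0079, "z": 0.0073, "twist": -0.07}]
```

Call:
{"name": "drive_tool", "arguments": {"increments": [{"fingers":0.2,"x":-0.004,"y":0.008,"z":0,"twist":0},{"fingers":0.2,"x":0,"y":0.004,"z":0,"twist":0},{"fingers":0.2,"x":0,"y":0,"z":0,"twist":0},{"fingers":0.2,"x":0,"y":0,"z":0,"twist":0},{"fingers":0.2,"x":0,"y":0,"z":0,"twist":0}]}}

```text
clock: 8.93
tcp_pos: [641.7, -48.7, 127.7]
tool_rot: [0.719, 0.695, 0.007, -0.008]
contact_force: [0.6, -0.0, -1.3]
width: 0.485
```

```bash
python3 wfit.py blue 648 -52 115; python3 plan.py 651.5 -50.7 60 -0.025 0.2 12
```

```text
[ 0.7192  0.6947  0.007  -0.0081] [641.5 -48.4 127.7]
[640.5 -45.4] 0.637 0.84
spot [637.3 -53.2 145.6] 0.82
t 9.08 p [641.8 -48.4 128.1] psi -0.0345 w 0.485 F [-0.5  0.7 -0.9] 6
[{"fingers": 0.2, "x": -0.0003, "y": 0.0016, "z": 0.0113, "twist": -0.09}, {"fingers": 0.2, "x": -0.0003, "y": 0.0016, "z": 0.0113, "twist": -0.09}, {"fingers": 0.2, "x": -0.0003, "y": 0.0016, "z": 0.0113, "twist": -0.09}, {"fingers": 0.2, "x": -0.0003, "y": 0.0016, "z": 0.0113, "twist": -0.09}, {"fingers": 0.2, "x": -0.0003, "y": 0.0016, "z": 0.0113, "twist": -0.09}, {"fingers": 0.2, "x": -0.0003, "y": 0.0016, "z": 0.0113, "twist": -0.09}]
```

Call:
{"name": "drive_tool", "arguments": {"increments": [{"fingers":0.2,"x":-0.002,"y":0.004,"z":0.004,"twist":0},{"fingers":0.2,"x":-0.002,"y":0.004,"z":0.01,"twist":0},{"fingers":0.2,"x":0,"y":0.002,"z":0.014,"twist":0},{"fingers":0.2,"x":0,"y":0,"z":0.014,"twist":0},{"fingers":0.2,"x":0,"y":0,"z":0.014,"twist":0},{"fingers":0.2,"x":0,"y":0,"z":0.012,"twist":0},{"fingers":0.2,"x":0,"y":0,"z":0.006,"twist":0},{"fingers":0.2,"x":0,"y":0,"z":0,"twist":0},{"fingers":0.2,"x":0,"y":0,"z":0,"twist":0}]}}

```text
clock: 9.83
tcp_pos: [652.3, -49.1, 45.0]
tool_rot: [0.718, 0.696, 0.007, -0.008]
contact_force: [-0.1, -0.1, -1.3]
width: 0.487
```

```bash
python3 plan.py 651.5 -50.7 31 -0.025 0.2 5
```

```text
t 9.83 p [652.3 -49.1  45. ] psi -0.0313 w 0.487 F [-0.1 -0.1 -1.3] 3
[{"fingers": 0.2, "x": -0.0006, "y": -0.0002, "z": 0.0047, "twist": -0.12}, {"fingers": 0.2, "x": -0.0006, "y": -0.0003, "z": 0.0047, "twist": -0.12}, {"fingers": 0.2, "x": -0.0006, "y": -0.0003, "z": 0.0047, "twist": -0.12}]
```

Call:
{"name": "drive_tool", "arguments": {"increments": [{"fingers":0.2,"x":-0.001,"y":0,"z":0.004,"twist":0},{"fingers":0.2,"x":-0.001,"y":0,"z":0.005,"twist":0},{"fingers":0.2,"x":0,"y":0,"z":0.003,"twist":0},{"fingers":0.2,"x":0,"y":0,"z":0.001,"twist":0},{"fingers":0.2,"x":0,"y":0,"z":0.001,"twist":0}]}}

```text
clock: 10.25
tcp_pos: [653.4, -51.3, 31.4]
tool_rot: [0.718, 0.696, 0.008, -0.007]
contact_force: [0.3, 0.0, -1.1]
width: 0.484
```

Call:
{"name": "drive_tool", "arguments": {"increments": [{"fingers":0.2,"x":0,"y":0,"z":0.002,"twist":0},{"fingers":0.2,"x":0,"y":0,"z":0.001,"twist":0}]}}

```text
clock: 10.42
tcp_pos: [653.7, -51.4, 29.2]
tool_rot: [0.718, 0.696, 0.009, -0.007]
contact_force: [-4.5, -0.7, 13.0]
width: 0.482
```

Call:
{"name": "drive_tool", "arguments": {"increments": [{"fingers":0.2,"x":0,"y":0,"z":0,"twist":0},{"fingers":0.6,"x":0,"y":0,"z":0,"twist":0},{"fingers":1,"x":0,"y":0,"z":0,"twist":0},{"fingers":1,"x":0,"y":0,"z":0,"twist":0},{"fingers":1,"x":0,"y":0,"z":0,"twist":0},{"fingers":1,"x":0,"y":0,"z":0,"twist":0}]}}

```text
clock: 10.92
tcp_pos: [654.5, -51.3, 30.2]
tool_rot: [0.718, 0.696, 0.009, -0.006]
contact_force: [-0.6, 0.6, -0.1]
width: 0.795
```

Call:
{"name": "drive_tool", "arguments": {"increments": [{"fingers":1,"x":0,"y":0,"z":-0.003,"twist":0},{"fingers":1,"x":0,"y":0,"z":-0.008,"twist":0},{"fingers":1,"x":0,"y":0,"z":-0.014,"twist":0},{"fingers":1,"x":0,"y":0,"z":-0.018,"twist":0},{"fingers":1,"x":0,"y":0,"z":-0.018,"twist":0},{"fingers":1,"x":0,"y":0,"z":-0.018,"twist":0},{"fingers":1,"x":0,"y":0,"z":-0.014,"twist":0},{"fingers":1,"x":0,"y":0,"z":-0.007,"twist":0}]}}

```text
clock: 11.58
tcp_pos: [652.8, -53.9, 135.7]
tool_rot: [0.718, 0.696, 0.008, -0.008]
contact_force: [0.5, -0.7, 0.1]
width: 0.998
```

```bash
python3 plan.py 464 46 130 -0.025 1 18 | head -c 400; python3 - <<'E'
from h import *
get_image("top");m=camera_model("top")
for r in models.trace("top","cup_blue_center")[:1]: print(fit([(m,r["pixels"])],cup(12),[652,-51]))
E
```

```text
t 11.58 p [652.8 -53.9 135.7] psi -0.0323 w 0.998 F [ 0.5 -0.7  0.1] 12
[{"fingers": 1.0, "x": 0.0078, "y": -0.016, "z": 0.0005, "twist": -0.03}, {"fingers": 1.0, "x": 0.0078, "y": -0.016, "z": 0.0005, "twist": -0.03}, {"fingers": 1.0, "x": 0.0078, "y": -0.016, "z": 0.0005, "twist": -0.03}, {"fingers": 1.0, "x": 0.0078, "y": -0.016, "z": 0.0005, "twist": -0.03}, {"fingers": 1.0, "x": 0.0078, "y":
```

Call:
{"name": "drive_tool", "arguments": {"increments": [{"fingers":1,"x":0.003,"y":-0.006,"z":0,"twist":0},{"fingers":1,"x":0.006,"y":-0.012,"z":0,"twist":0},{"fingers":1,"x":0.009,"y":-0.018,"z":0,"twist":0},{"fingers":1,"x":0.009,"y":-0.018,"z":0,"twist":0},{"fingers":1,"x":0.009,"y":-0.018,"z":0,"twist":0},{"fingers":1,"x":0.009,"y":-0.018,"z":0,"twist":0},{"fingers":1,"x":0.009,"y":-0.018,"z":0,"twist":0},{"fingers":1,"x":0.009,"y":-0.018,"z":0,"twist":0},{"fingers":1,"x":0.009,"y":-0.018,"z":0,"twist":0},{"fingers":1,"x":0.009,"y":-0.018,"z":0,"twist":0},{"fingers":1,"x":0.006,"y":-0.01,"z":0,"twist":0},{"fingers":1,"x":0.002,"y":-0.004,"z":0,"twist":0}]}}

```text
clock: 12.68
tcp_pos: [461.2, 45.1, 127.5]
tool_rot: [0.718, 0.696, 0.001, -0.012]
contact_force: [0.2, -0.3, -1.2]
width: 1.002
```

```bash
python3 wfit.py white 464 46; python3 plan.py 464 46 110 -0.025 1 18 | head -c 400; python3 - <<'E'
from h import *
get_image("top");m=camera_model("top")
for r in models.trace("top","cup_blue_center")[:1]: print(fit([(m,r["pixels"])],cup(12),[652,-51]))
E
```

```text
[ 7.182e-01  6.957e-01  6.000e-04 -1.250e-02] [460.9  45.2 127.5]
[464.3  47.5] 0.961 0.9
[464.  46.] 0.0 0.68
spot [337.3  81.1  36.1] 0.89
spot [466.5  46.   53.3] 0.56
t 12.83 p [463.8  44.2 127.9] psi -0.0328 w 1.001 F [-0.  -0.3 -0.2] 2
[{"fingers": 1.0, "x": 0.0009, "y": 0.0001, "z": 0.009, "twist": -0.22}, {"fingers": 1.0, "x": 0.0009, "y": 0.0001, "z": 0.009, "twist": -0.22}]
(array([649.8046875, -53.765625 ]), np.float64(0.966542750929368))
```

Call:
{"name": "drive_tool", "arguments": {"increments": [{"fingers":1,"x":0.001,"y":0.001,"z":0.006,"twist":0},{"fingers":1,"x":0,"y":0.001,"z":0.012,"twist":0},{"fingers":1,"x":0,"y":0,"z":0.014,"twist":0},{"fingers":1,"x":0,"y":0,"z":0.014,"twist":0},{"fingers":1,"x":0,"y":0,"z":0.014,"twist":0},{"fingers":1,"x":0,"y":0,"z":0.008,"twist":0},{"fingers":1,"x":0,"y":0,"z":0.004,"twist":0},{"fingers":1,"x":0,"y":0,"z":0,"twist":0}]}}

```text
clock: 13.6
tcp_pos: [473.8, 43.3, 50.7]
tool_rot: [0.721, 0.693, 0.004, -0.008]
contact_force: [0.4, -0.3, -0.3]
width: 0.998
```

Call:
{"name": "drive_tool", "arguments": {"increments": [{"fingers":1,"x":0.002,"y":-0.004,"z":0.002,"twist":0},{"fingers":1,"x":0.002,"y":-0.005,"z":0.003,"twist":0},{"fingers":1,"x":0,"y":-0.002,"z":0.004,"twist":0},{"fingers":1,"x":0,"y":0,"z":0.002,"twist":0}]}}

```text
clock: 13.93
tcp_pos: [462.9, 48.1, 40.2]
tool_rot: [0.721, 0.693, 0.005, -0.008]
contact_force: [-0.1, -0.2, 0.4]
width: 1.0
```

Call:
{"name": "drive_tool", "arguments": {"increments": [{"fingers":0.2,"x":-0.001,"y":0,"z":0.001,"twist":0},{"fingers":0.2,"x":0,"y":0.0,"z":0,"twist":0},{"fingers":0.2,"x":0,"y":0,"z":0,"twist":0},{"fingers":0.2,"x":0,"y":0,"z":0,"twist":0},{"fingers":0.2,"x":0,"y":0,"z":0,"twist":0},{"fingers":0.2,"x":0,"y":0,"z":0,"twist":0},{"fingers":0.2,"x":0,"y":0,"z":0,"twist":0},{"fingers":0.2,"x":0,"y":0,"z":0,"twist":0},{"fingers":0.2,"x":0,"y":0,"z":0,"twist":0}]}}

```text
clock: 14.68
tcp_pos: [463.5, 47.4, 39.9]
tool_rot: [0.721, 0.693, 0.006, -0.007]
contact_force: [-0.1, -0.4, -1.6]
width: 0.478
```

Call:
{"name": "drive_tool", "arguments": {"increments": [{"fingers":0.2,"x":0,"y":0,"z":-0.004,"twist":0},{"fingers":0.2,"x":0,"y":0,"z":-0.008,"twist":0},{"fingers":0.2,"x":0,"y":0,"z":-0.012,"twist":0},{"fingers":0.2,"x":0,"y":0,"z":-0.014,"twist":0},{"fingers":0.2,"x":0,"y":0,"z":-0.014,"twist":0},{"fingers":0.2,"x":0,"y":0,"z":-0.014,"twist":0},{"fingers":0.2,"x":0,"y":0,"z":-0.014,"twist":0},{"fingers":0.2,"x":0,"y":0,"z":-0.01,"twist":0},{"fingers":0.2,"x":0,"y":0,"z":-0.004,"twist":0},{"fingers":0.2,"x":0,"y":0,"z":0,"twist":0}]}}

```text
clock: 15.52
tcp_pos: [461.7, 45.0, 142.2]
tool_rot: [0.722, 0.692, 0.005, -0.008]
contact_force: [0.3, -0.3, -1.2]
width: 0.477
```

Call:
{"name": "drive_tool", "arguments": {"increments": [{"fingers":0.2,"x":0,"y":0.006,"z":0,"twist":0},{"fingers":0.2,"x":-0.002,"y":0.012,"z":0,"twist":0},{"fingers":0.2,"x":-0.002,"y":0.017,"z":0,"twist":0},{"fingers":0.2,"x":-0.001,"y":0.017,"z":0,"twist":0},{"fingers":0.2,"x":-0.001,"y":0.017,"z":0,"twist":0},{"fingers":0.2,"x":-0.001,"y":0.017,"z":0,"twist":0},{"fingers":0.2,"x":-0.001,"y":0.017,"z":0,"twist":0},{"fingers":0.2,"x":-0.001,"y":0.017,"z":0,"twist":0},{"fingers":0.2,"x":-0.001,"y":0.017,"z":0,"twist":0},{"fingers":0.2,"x":-0.001,"y":0.017,"z":0,"twist":0},{"fingers":0.2,"x":0,"y":0.012,"z":0,"twist":0},{"fingers":0.2,"x":0,"y":0.006,"z":0,"twist":0}]}}

```text
clock: 16.52
tcp_pos: [646.2, 22.7, 131.4]
tool_rot: [0.721, 0.692, 0.001, -0.011]
contact_force: [-0.3, -0.0, -1.0]
width: 0.481
```

Call:
{"name": "drive_tool", "arguments": {"increments": [{"fingers":0.2,"x":0,"y":0,"z":0,"twist":0},{"fingers":0.2,"x":0,"y":0,"z":0,"twist":0},{"fingers":0.2,"x":0,"y":0,"z":0,"twist":0}]}}

```text
clock: 16.77
tcp_pos: [647.1, 21.5, 128.5]
tool_rot: [0.722, 0.692, -0.0, -0.012]
contact_force: [-0.8, -0.3, -1.3]
width: 0.477
```

```bash
python3 plan.py 653.5 29.3 60 -0.025 0.2 12|head -c 300; python3 wfit.py white 650 29 113
```

```text
t 16.77 p [647.1  21.5 128.5] psi -0.0416 w 0.477 F [-0.8 -0.3 -1.3] 6
[{"fingers": 0.2, "x": 0.0013, "y": 0.001, "z": 0.0114, "twist": -0.16}, {"fingers": 0.2, "x": 0.0013, "y": 0.001, "z": 0.0114, "twist": -0.16}, {"fingers": 0.2, "x": 0.0013, "y": 0.001, "z": 0.0114, "twist": -0.16}, {"fingers": [ 7.216e-01  6.922e-01 -4.000e-04 -1.170e-02] [646.8  21.6 128.5]
[647.9  24.3] 0.633 0.95
[650.  29.] 0.0 0.3
spot [649.7  19.7 145.1] 0.93
```

Call:
{"name": "drive_tool", "arguments": {"increments": [{"fingers":0.2,"x":0.002,"y":0.003,"z":0.004,"twist":-0.2},{"fingers":0.2,"x":0.003,"y":0.003,"z":0.01,"twist":-0.2},{"fingers":0.2,"x":0.001,"y":0.002,"z":0.014,"twist":-0.2},{"fingers":0.2,"x":0,"y":0,"z":0.014,"twist":0},{"fingers":0.2,"x":0,"y":0,"z":0.014,"twist":0},{"fingers":0.2,"x":0,"y":0,"z":0.012,"twist":0},{"fingers":0.2,"x":0,"y":0,"z":0.006,"twist":0},{"fingers":0.2,"x":0,"y":0,"z":0,"twist":0},{"fingers":0.2,"x":0,"y":0,"z":0,"twist":0}]}}

```text
clock: 17.67
tcp_pos: [653.5, 31.8, 46.5]
tool_rot: [0.716, 0.698, 0.0, -0.012]
contact_force: [0.6, -0.5, -0.0]
width: 0.483
```

Call:
{"name": "drive_tool", "arguments": {"increments": [{"fingers":0.2,"x":-0.001,"y":0,"z":0.004,"twist":0},{"fingers":0.2,"x":-0.001,"y":0,"z":0.005,"twist":0},{"fingers":0.2,"x":0,"y":0,"z":0.004,"twist":0},{"fingers":0.2,"x":0,"y":0,"z":0.002,"twist":0},{"fingers":0.2,"x":0,"y":0,"z":0.001,"twist":0}]}}

```text
clock: 18.08
tcp_pos: [654.4, 29.7, 30.7]
tool_rot: [0.716, 0.698, 0.001, -0.011]
contact_force: [-0.3, -0.7, -0.9]
width: 0.475
```

Call:
{"name": "drive_tool", "arguments": {"increments": [{"fingers":0.2,"x":0,"y":0,"z":0.001,"twist":0}]}}

```text
clock: 18.17
tcp_pos: [654.5, 29.7, 29.8]
tool_rot: [0.717, 0.697, 0.001, -0.011]
contact_force: [-0.3, 0.5, 0.1]
width: 0.477
```

Call:
{"name": "drive_tool", "arguments": {"increments": [{"fingers":0.2,"x":0,"y":0,"z":0.001,"twist":0}]}}

```text
clock: 18.25
tcp_pos: [654.6, 29.6, 29.7]
tool_rot: [0.717, 0.697, 0.002, -0.011]
contact_force: [-4.3, -0.2, 17.7]
width: 0.479
```

Call:
{"name": "drive_tool", "arguments": {"increments": [{"fingers":0.2,"x":0,"y":0,"z":0.001,"twist":0}]}}

```text
clock: 18.33
tcp_pos: [654.6, 29.6, 29.7]
tool_rot: [0.717, 0.697, 0.002, -0.011]
contact_force: [-4.1, -0.9, 10.2]
width: 0.48
```

Call:
{"name": "drive_tool", "arguments": {"increments": [{"fingers":0.6,"x":0,"y":0,"z":0,"twist":0},{"fingers":1,"x":0,"y":0,"z":0,"twist":0},{"fingers":1,"x":0,"y":0,"z":0,"twist":0},{"fingers":1,"x":0,"y":0,"z":0,"twist":0},{"fingers":1,"x":0,"y":0,"z":0,"twist":0}]}}

```text
clock: 18.75
tcp_pos: [655.7, 29.7, 31.2]
tool_rot: [0.717, 0.697, 0.003, -0.011]
contact_force: [0.4, 0.2, 0.7]
width: 0.79
```

Call:
{"name": "drive_tool", "arguments": {"increments": [{"fingers":1,"x":0,"y":0,"z":-0.003,"twist":0},{"fingers":1,"x":0,"y":0,"z":-0.008,"twist":0},{"fingers":1,"x":0,"y":0,"z":-0.014,"twist":0},{"fingers":1,"x":0,"y":0,"z":-0.018,"twist":0},{"fingers":1,"x":0,"y":0,"z":-0.018,"twist":0},{"fingers":1,"x":0,"y":0,"z":-0.018,"twist":0},{"fingers":1,"x":0,"y":0,"z":-0.014,"twist":0},{"fingers":1,"x":0,"y":0,"z":-0.006,"twist":0},{"fingers":1,"x":0,"y":0,"z":0,"twist":0}]}}

```text
clock: 19.5
tcp_pos: [656.3, 27.2, 137.2]
tool_rot: [0.717, 0.697, 0.002, -0.011]
contact_force: [-1.2, -0.4, -0.5]
width: 0.999
```

Call:
{"name": "drive_tool", "arguments": {"increments": [{"fingers":1,"x":-0.002,"y":-0.006,"z":0,"twist":0},{"fingers":1,"x":-0.004,"y":-0.012,"z":0,"twist":0},{"fingers":1,"x":-0.006,"y":-0.018,"z":0,"twist":0},{"fingers":1,"x":-0.006,"y":-0.018,"z":0,"twist":0},{"fingers":1,"x":-0.006,"y":-0.018,"z":0,"twist":0},{"fingers":1,"x":-0.006,"y":-0.018,"z":0,"twist":0},{"fingers":1,"x":-0.006,"y":-0.018,"z":0,"twist":0},{"fingers":1,"x":-0.006,"y":-0.018,"z":0,"twist":0},{"fingers":1,"x":-0.006,"y":-0.018,"z":0,"twist":0},{"fingers":1,"x":-0.005,"y":-0.018,"z":0,"twist":0},{"fingers":1,"x":-0.004,"y":-0.012,"z":0,"twist":0},{"fingers":1,"x":-0.002,"y":-0.006,"z":0,"twist":0}]}}

```text
clock: 20.5
tcp_pos: [456.5, -29.3, 130.5]
tool_rot: [0.716, 0.698, -0.003, -0.015]
contact_force: [-0.2, 0.3, -0.8]
width: 0.994
```

Call:
{"name": "drive_tool", "arguments": {"increments": [{"fingers":1,"x":0,"y":0,"z":0,"twist":0},{"fingers":1,"x":0,"y":0,"z":0,"twist":0},{"fingers":1,"x":0,"y":0,"z":0,"twist":0}]}}

```text
clock: 20.75
tcp_pos: [454.7, -29.7, 129.8]
tool_rot: [0.716, 0.698, -0.004, -0.016]
contact_force: [-0.0, 0.1, -0.5]
width: 0.998
```

```bash
python3 wfit.py green 458 -34.5; python3 plan.py 458 -34.5 110 -0.025 1 18 w3.png| head -c 300; python3 - <<'E'
from h import *
get_image("top");m=camera_model("top")
for q,x in (("blue",[652,-51]),("white",[654,30])):
  for r in models.trace("top",f"cup_{q}_center")[:2]: print(q,fit([(m,r["pixels"])],cup(12),x))
E
```

```text
[ 0.7163  0.6976 -0.0042 -0.0157] [455.  -29.5 129.8]
[458.  -34.5] 0.0 0.98
[457.  -32.2] 0.961 0.88
spot [454.7 -33.3  56.3] 0.94
spot [ 348.8 -103.1   33.5] 0.91
spot [651.5 -55.8  46.5] 0.24
t 20.9 p [455.1 -29.6 129.8] psi -0.026 w 0.999 F [ 0.  -0.8  0.3] 2
[{"fingers": 1.0, "x": -0.0024, "y": 0.0015, "z": 0.0099, "twist": -0.03}, {"fingers": 1.0, "x": -0.0024, "y": 0.0015, "z": 0.0099, "twist": -0.03}]
blue (array([650.83575439, -53.64196777]), np.float64(0.9613259668508287))
white (array([653.47964478,  26.79278564]), np.float64(0.8306010928961749))
white (array([651.1875  , 115.984375]), np.float64(0.13672343487646918))
```

View pics/w3.png

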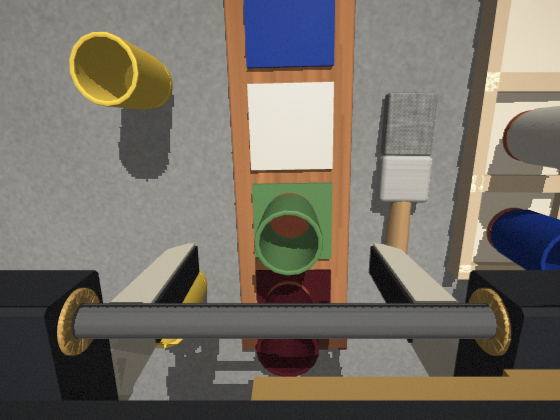

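The wrist view shows the green cup upright on its tile (290,240) ahead of the plum (288,350). White and blue stand in the setter (530,140 and 530,240).

Call:
{"name": "drive_tool", "arguments": {"increments": [{"fingers":1,"x":-0.002,"y":0.002,"z":0.004,"twist":0},{"fingers":1,"x":-0.002,"y":0.002,"z":0.01,"twist":0},{"fingers":1,"x":-0.001,"y":0.001,"z":0.014,"twist":0},{"fingers":1,"x":0,"y":0,"z":0.014,"twist":0},{"fingers":1,"x":0,"y":0,"z":0.014,"twist":0},{"fingers":1,"x":0,"y":0,"z":0.012,"twist":0},{"fingers":1,"x":0,"y":0,"z":0.006,"twist":0},{"fingers":1,"x":0,"y":0,"z":0,"twist":0}]}}

```text
clock: 21.77
tcp_pos: [459.9, -34.6, 48.8]
tool_rot: [0.716, 0.698, -0.003, -0.015]
contact_force: [-0.5, -0.5, -0.8]
width: 0.998
```

Call:
{"name": "drive_tool", "arguments": {"increments": [{"fingers":1,"x":0.001,"y":-0.001,"z":0.005,"twist":0},{"fingers":1,"x":0,"y":-0.001,"z":0.004,"twist":0},{"fingers":0.2,"x":0,"y":0,"z":0,"twist":0},{"fingers":0.2,"x":0,"y":0,"z":0,"twist":0},{"fingers":0.2,"x":0,"y":0,"z":0,"twist":0},{"fingers":0.2,"x":0,"y":0,"z":0,"twist":0},{"fingers":0.2,"x":0,"y":0,"z":0,"twist":0},{"fingers":0.2,"x":0,"y":0,"z":0,"twist":0},{"fingers":0.2,"x":0,"y":0,"z":0,"twist":0},{"fingers":0.2,"x":0,"y":0,"z":0,"twist":0}]}}

```text
clock: 22.6
tcp_pos: [458.5, -33.5, 40.6]
tool_rot: [0.716, 0.698, -0.002, -0.014]
contact_force: [-0.8, 0.5, -0.6]
width: 0.478
```

Call:
{"name": "drive_tool", "arguments": {"increments": [{"fingers":0.2,"x":0,"y":0,"z":-0.004,"twist":0},{"fingers":0.2,"x":0,"y":0,"z":-0.008,"twist":0}]}}

```text
clock: 22.77
tcp_pos: [458.1, -33.7, 52.2]
tool_rot: [0.716, 0.698, -0.003, -0.015]
contact_force: [0.3, 0.2, -1.9]
width: 0.472
```

Call:
{"name": "drive_tool", "arguments": {"increments": [{"fingers":0.2,"x":0,"y":0,"z":-0.012,"twist":0},{"fingers":0.2,"x":0,"y":0,"z":-0.014,"twist":0},{"fingers":0.2,"x":0,"y":0,"z":-0.014,"twist":0},{"fingers":0.2,"x":0,"y":0,"z":-0.014,"twist":0},{"fingers":0.2,"x":0,"y":0,"z":-0.014,"twist":0},{"fingers":0.2,"x":0,"y":0,"z":-0.01,"twist":0},{"fingers":0.2,"x":0,"y":0,"z":-0.004,"twist":0},{"fingers":0.2,"x":0,"y":0,"z":0,"twist":0}]}}

```text
clock: 23.43
tcp_pos: [459.2, -35.4, 142.8]
tool_rot: [0.717, 0.697, -0.003, -0.015]
contact_force: [-0.1, 0.7, -2.0]
width: 0.474
```

Call:
{"name": "drive_tool", "arguments": {"increments": [{"fingers":0.2,"x":0.004,"y":0.006,"z":0,"twist":0},{"fingers":0.2,"x":0.008,"y":0.012,"z":0,"twist":0},{"fingers":0.2,"x":0.013,"y":0.017,"z":0,"twist":0},{"fingers":0.2,"x":0.013,"y":0.017,"z":0,"twist":0},{"fingers":0.2,"x":0.013,"y":0.017,"z":0,"twist":0},{"fingers":0.2,"x":0.013,"y":0.017,"z":0,"twist":0},{"fingers":0.2,"x":0.013,"y":0.017,"z":0,"twist":0},{"fingers":0.2,"x":0.013,"y":0.017,"z":0,"twist":0},{"fingers":0.2,"x":0.013,"y":0.017,"z":0,"twist":0},{"fingers":0.2,"x":0.013,"y":0.017,"z":0,"twist":0},{"fingers":0.2,"x":0.009,"y":0.012,"z":0,"twist":0},{"fingers":0.2,"x":0.004,"y":0.006,"z":0,"twist":0}]}}

```text
clock: 24.43
tcp_pos: [646.7, 104.5, 130.0]
tool_rot: [0.716, 0.698, -0.007, -0.019]
contact_force: [0.3, -0.2, -1.4]
width: 0.474
```

Call:
{"name": "drive_tool", "arguments": {"increments": [{"fingers":0.2,"x":0,"y":0,"z":0,"twist":0},{"fingers":0.2,"x":0,"y":0,"z":0,"twist":0},{"fingers":0.2,"x":0,"y":0,"z":0,"twist":0}]}}

```text
clock: 24.68
tcp_pos: [646.9, 106.8, 126.7]
tool_rot: [0.715, 0.699, -0.008, -0.02]
contact_force: [-0.5, -0.3, -1.6]
width: 0.473
```

```bash
python3 plan.py 655.5 109.3 60 -0.025 0.2 12|head -c 300; python3 wfit.py green 650 109 113
```

```text
t 24.68 p [646.9 106.8 126.7] psi -0.022 w 0.473 F [-0.5 -0.3 -1.6] 6
[{"fingers": 0.2, "x": 0.0004, "y": 0.0014, "z": 0.0111, "twist": 0.03}, {"fingers": 0.2, "x": 0.0004, "y": 0.0014, "z": 0.0111, "twist": 0.03}, {"fingers": 0.2, "x": 0.0004, "y": 0.0014, "z": 0.0111, "twist": 0.03}, {"fingers": 0[ 0.7149  0.6989 -0.0082 -0.0197] [646.7 106.5 126.8]
[650. 109.] 0.0 0.84
[647.1 111.5] 0.619 0.64
spot [643.6 105.5 144.6] 0.89
```

Call:
{"name": "drive_tool", "arguments": {"increments": [{"fingers":0.2,"x":0.001,"y":0.003,"z":0.004,"twist":0},{"fingers":0.2,"x":0,"y":0.004,"z":0.01,"twist":0},{"fingers":0.2,"x":0,"y":0.003,"z":0.014,"twist":0},{"fingers":0.2,"x":0,"y":0.001,"z":0.014,"twist":0},{"fingers":0.2,"x":0,"y":0,"z":0.014,"twist":0},{"fingers":0.2,"x":0,"y":0,"z":0.012,"twist":0},{"fingers":0.2,"x":0,"y":0,"z":0.006,"twist":0},{"fingers":0.2,"x":0,"y":0,"z":0,"twist":0},{"fingers":0.2,"x":0,"y":0,"z":0,"twist":0}]}}

```text
clock: 25.58
tcp_pos: [655.4, 105.5, 44.9]
tool_rot: [0.716, 0.697, -0.008, -0.02]
contact_force: [0.4, 0.7, -0.9]
width: 0.479
```

Call:
{"name": "drive_tool", "arguments": {"increments": [{"fingers":0.2,"x":0.001,"y":0,"z":0.004,"twist":0},{"fingers":0.2,"x":0.002,"y":0,"z":0.004,"twist":0},{"fingers":0.2,"x":0.001,"y":0,"z":0.003,"twist":0},{"fingers":0.2,"x":0,"y":0,"z":0.001,"twist":0},{"fingers":0.2,"x":0,"y":0,"z":0.001,"twist":0}]}}

```text
clock: 26.0
tcp_pos: [656.3, 110.5, 32.5]
tool_rot: [0.716, 0.697, -0.007, -0.019]
contact_force: [0.8, 0.1, -1.4]
width: 0.474
```

Call:
{"name": "drive_tool", "arguments": {"increments": [{"fingers":0.2,"x":0,"y":0,"z":0.001,"twist":0}]}}

```text
clock: 26.08
tcp_pos: [656.4, 110.7, 31.7]
tool_rot: [0.716, 0.697, -0.007, -0.019]
contact_force: [0.3, -0.6, -1.5]
width: 0.476
```

Call:
{"name": "drive_tool", "arguments": {"increments": [{"fingers":0.2,"x":0,"y":0,"z":0.001,"twist":0},{"fingers":0.2,"x":0,"y":0,"z":0.001,"twist":0}]}}

```text
clock: 26.25
tcp_pos: [656.5, 110.8, 30.7]
tool_rot: [0.716, 0.698, -0.006, -0.019]
contact_force: [-4.6, -0.5, 14.5]
width: 0.476
```

Call:
{"name": "drive_tool", "arguments": {"increments": [{"fingers":0.2,"x":0,"y":0,"z":0.001,"twist":0}]}}

```text
clock: 26.33
tcp_pos: [656.5, 110.9, 30.7]
tool_rot: [0.716, 0.697, -0.006, -0.019]
contact_force: [-3.3, -0.6, 9.7]
width: 0.47
```

Call:
{"name": "drive_tool", "arguments": {"increments": [{"fingers":0.6,"x":0,"y":0,"z":0,"twist":0},{"fingers":1,"x":0,"y":0,"z":0,"twist":0},{"fingers":1,"x":0,"y":0,"z":0,"twist":0},{"fingers":1,"x":0,"y":0,"z":0,"twist":0},{"fingers":1,"x":0,"y":0,"z":0,"twist":0}]}}

```text
clock: 26.75
tcp_pos: [657.6, 110.8, 32.2]
tool_rot: [0.716, 0.697, -0.005, -0.018]
contact_force: [-0.1, -1.0, -0.7]
width: 0.781
```

Call:
{"name": "drive_tool", "arguments": {"increments": [{"fingers":1,"x":0,"y":0,"z":-0.003,"twist":0},{"fingers":1,"x":0,"y":0,"z":-0.008,"twist":0},{"fingers":1,"x":0,"y":0,"z":-0.014,"twist":0},{"fingers":1,"x":0,"y":0,"z":-0.018,"twist":0},{"fingers":1,"x":0,"y":0,"z":-0.018,"twist":0},{"fingers":1,"x":0,"y":0,"z":-0.018,"twist":0},{"fingers":1,"x":0,"y":0,"z":-0.014,"twist":0},{"fingers":1,"x":0,"y":0,"z":-0.006,"twist":0},{"fingers":1,"x":0,"y":0,"z":0,"twist":0}]}}

```text
clock: 27.5
tcp_pos: [660.7, 108.2, 138.4]
tool_rot: [0.717, 0.697, -0.005, -0.018]
contact_force: [0.6, -0.6, 0.0]
width: 0.999
```

Call:
{"name": "drive_tool", "arguments": {"increments": [{"fingers":1,"x":-0.005,"y":-0.005,"z":0,"twist":0},{"fingers":1,"x":-0.01,"y":-0.01,"z":0,"twist":0},{"fingers":1,"x":-0.016,"y":-0.015,"z":0,"twist":0},{"fingers":1,"x":-0.016,"y":-0.015,"z":0,"twist":0},{"fingers":1,"x":-0.016,"y":-0.015,"z":0,"twist":0},{"fingers":1,"x":-0.016,"y":-0.015,"z":0,"twist":0},{"fingers":1,"x":-0.016,"y":-0.015,"z":0,"twist":0},{"fingers":1,"x":-0.016,"y":-0.015,"z":0,"twist":0},{"fingers":1,"x":-0.016,"y":-0.015,"z":0,"twist":0},{"fingers":1,"x":-0.016,"y":-0.015,"z":0,"twist":0},{"fingers":1,"x":-0.016,"y":-0.015,"z":0,"twist":0},{"fingers":1,"x":-0.016,"y":-0.015,"z":0,"twist":0}]}}

```text
clock: 28.5
tcp_pos: [475.9, -67.8, 132.5]
tool_rot: [0.714, 0.7, -0.01, -0.022]
contact_force: [0.3, 0.0, 0.1]
width: 1.005
```

Call:
{"name": "drive_tool", "arguments": {"increments": [{"fingers":1,"x":-0.014,"y":-0.014,"z":0,"twist":0},{"fingers":1,"x":-0.009,"y":-0.008,"z":0,"twist":0},{"fingers":1,"x":-0.004,"y":-0.004,"z":0,"twist":0},{"fingers":1,"x":0,"y":0,"z":0,"twist":0},{"fingers":1,"x":0,"y":0,"z":0,"twist":0}]}}

```text
clock: 28.92
tcp_pos: [441.4, -98.7, 131.5]
tool_rot: [0.716, 0.697, -0.013, -0.024]
contact_force: [0.2, 0.0, -0.2]
width: 1.002
```

```bash
python3 wfit.py plum 452.5 -115; python3 plan.py 452.5 -115 110 -0.025 1 18 w4.png| head -c 300; python3 - <<'E'
from h import *
get_image("top");m=camera_model("top")
for q,x in (("blue",[652,-51]),("white",[654,30]),("green",[655,110])):
  for r in models.trace("top",f"cup_{q}_center")[:2]: print(q,fit([(m,r["pixels"])],cup(12),x))
E
```

```text
[ 0.716   0.6976 -0.0126 -0.0242] [441.6 -98.5 131.5]
[ 454.4 -113.7] 0.969 0.79
[480.5 -64.2] 0.11 0.71
spot [ 454.7 -113.    53.5] 0.59
t 29.07 p [442.  -98.2 131.5] psi -0.0246 w 0.999 F [-0.6  1.  -0.5] 2
[{"fingers": 1.0, "x": -0.0083, "y": 0.0055, "z": 0.0107, "twist": 0.01}, {"fingers": 1.0, "x": -0.0083, "y": 0.0055, "z": 0.0107, "twist": 0.01}]
blue (array([650.2677269 , -52.93701935]), np.float64(0.9305816135084428))
blue (array([652., -51.]), np.float64(0.0))
white (array([654.,  30.]), np.float64(0.0))
white (array([653.2512207 ,  28.88134766]), np.float64(0.8968105065666041))
green (array([654.25079346, 108.94787598]), np.float64(0.9072727272727272))
```

View pics/w4.png

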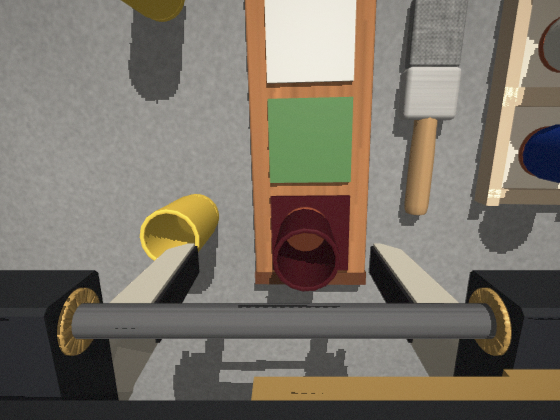

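All three placed cups are within 3 mm of their targets. The plum cup stands on its tile (305,250) and the yellow one (180,230) is clear of the fingers. Going down slowly.

Call:
{"name": "drive_tool", "arguments": {"increments": [{"fingers":1,"x":-0.004,"y":0.003,"z":0,"twist":0},{"fingers":1,"x":-0.005,"y":0.005,"z":0.004,"twist":0},{"fingers":1,"x":-0.005,"y":0.005,"z":0.01,"twist":0},{"fingers":1,"x":-0.003,"y":0.003,"z":0.012,"twist":0},{"fingers":1,"x":0,"y":0,"z":0.012,"twist":0},{"fingers":1,"x":0,"y":0,"z":0.012,"twist":0},{"fingers":1,"x":0,"y":0,"z":0.012,"twist":0},{"fingers":1,"x":0,"y":0,"z":0.008,"twist":0},{"fingers":1,"x":0,"y":0,"z":0.004,"twist":0},{"fingers":1,"x":0,"y":0,"z":0,"twist":0}]}}

```text
clock: 30.15
tcp_pos: [458.6, -119.4, 48.1]
tool_rot: [0.716, 0.698, -0.012, -0.023]
contact_force: [-0.0, 0.5, -0.3]
width: 1.001
```

Call:
{"name": "drive_tool", "arguments": {"increments": [{"fingers":1,"x":0.003,"y":-0.003,"z":0.003,"twist":0},{"fingers":1,"x":0.003,"y":-0.003,"z":0.003,"twist":0},{"fingers":1,"x":0,"y":0,"z":0.002,"twist":0},{"fingers":1,"x":0,"y":0,"z":0.001,"twist":0}]}}

```text
clock: 30.48
tcp_pos: [452.2, -113.0, 39.3]
tool_rot: [0.716, 0.697, -0.012, -0.022]
contact_force: [-0.3, 0.2, 0.1]
width: 1.001
```

Call:
{"name": "drive_tool", "arguments": {"increments": [{"fingers":0.2,"x":-0.001,"y":0,"z":0,"twist":0},{"fingers":0.2,"x":0,"y":0,"z":0,"twist":0},{"fingers":0.2,"x":0,"y":0,"z":0,"twist":0},{"fingers":0.2,"x":0,"y":0,"z":0,"twist":0},{"fingers":0.2,"x":0,"y":0,"z":0,"twist":0},{"fingers":0.2,"x":0,"y":0,"z":0,"twist":0},{"fingers":0.2,"x":0,"y":0,"z":0,"twist":0},{"fingers":0.2,"x":0,"y":0,"z":0,"twist":0},{"fingers":0.2,"x":0,"y":0,"z":0,"twist":0}]}}

```text
clock: 31.23
tcp_pos: [453.2, -113.9, 40.5]
tool_rot: [0.716, 0.698, -0.011, -0.021]
contact_force: [0.4, 0.2, -0.9]
width: 0.491
```

Call:
{"name": "drive_tool", "arguments": {"increments": [{"fingers":0.2,"x":0,"y":0,"z":-0.004,"twist":0},{"fingers":0.2,"x":0,"y":0,"z":-0.008,"twist":0},{"fingers":0.2,"x":0,"y":0,"z":-0.01,"twist":0},{"fingers":0.2,"x":0,"y":0,"z":-0.012,"twist":0},{"fingers":0.2,"x":0,"y":0,"z":-0.012,"twist":0},{"fingers":0.2,"x":0,"y":0,"z":-0.012,"twist":0},{"fingers":0.2,"x":0,"y":0,"z":-0.012,"twist":0},{"fingers":0.2,"x":0,"y":0,"z":-0.012,"twist":0},{"fingers":0.2,"x":0,"y":0,"z":-0.008,"twist":0},{"fingers":0.2,"x":0,"y":0,"z":-0.004,"twist":0},{"fingers":0.2,"x":0,"y":0,"z":0,"twist":0}]}}

```text
clock: 32.15
tcp_pos: [456.2, -115.5, 143.2]
tool_rot: [0.716, 0.697, -0.011, -0.022]
contact_force: [-1.0, 0.2, -2.3]
width: 0.49
```

```bash
python3 plan.py 657.5 189.3 140 -0.025 0.2 13 w5.png|head -c 400
```

```text
t 32.15 p [ 456.2 -115.5  143.2] psi -0.0265 w 0.49 F [-1.   0.2 -2.3] 29
[{"fingers": 0.2, "x": 0.0107, "y": 0.0067, "z": 0.0001, "twist": -0.0}, {"fingers": 0.2, "x": 0.0107, "y": 0.0067, "z": 0.0001, "twist": -0.0}, {"fingers": 0.2, "x": 0.0107, "y": 0.0067, "z": 0.0001, "twist": -0.0}, {"fingers": 0.2, "x": 0.0107, "y": 0.0067, "z": 0.0001, "twist": -0.0}, {"fingers": 0.2, "x": 0.0107, "y": 0.
```

View pics/w5.png

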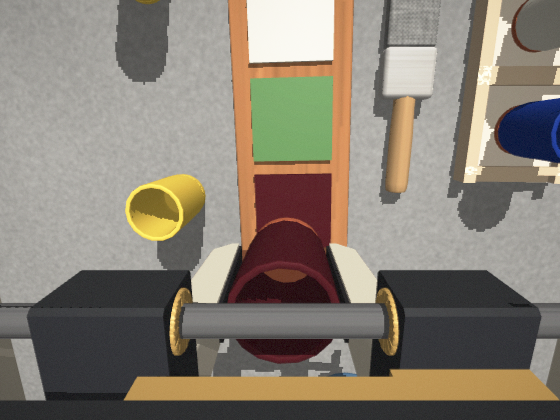

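The plum cup is held upright (285,310) and the board is now empty. I'll carry it slowly to the left compartment.

Call:
{"name": "drive_tool", "arguments": {"increments": [{"fingers":0.2,"x":0.005,"y":0.003,"z":0,"twist":0},{"fingers":0.2,"x":0.01,"y":0.006,"z":0,"twist":0},{"fingers":0.2,"x":0.013,"y":0.009,"z":0,"twist":0},{"fingers":0.2,"x":0.013,"y":0.009,"z":0,"twist":0},{"fingers":0.2,"x":0.013,"y":0.009,"z":0,"twist":0},{"fingers":0.2,"x":0.013,"y":0.009,"z":0,"twist":0},{"fingers":0.2,"x":0.013,"y":0.009,"z":0,"twist":0},{"fingers":0.2,"x":0.013,"y":0.009,"z":0,"twist":0},{"fingers":0.2,"x":0.013,"y":0.009,"z":0,"twist":0},{"fingers":0.2,"x":0.013,"y":0.009,"z":0,"twist":0},{"fingers":0.2,"x":0.013,"y":0.009,"z":0,"twist":0},{"fingers":0.2,"x":0.013,"y":0.009,"z":0,"twist":0}]}}

```text
clock: 33.2
tcp_pos: [563.2, 40.7, 133.3]
tool_rot: [0.717, 0.696, -0.015, -0.026]
contact_force: [-0.3, 0.8, 0.0]
width: 0.488
```

```bash
python3 plan.py 657.5 189.3 135 -0.025 0.2 15|head -c 300
```

```text
t 33.2 p [563.2  40.7 133.3] psi -0.029 w 0.488 F [-0.3  0.8  0. ] 12
[{"fingers": 0.2, "x": 0.0126, "y": 0.0075, "z": -0.0001, "twist": -0.02}, {"fingers": 0.2, "x": 0.0126, "y": 0.0075, "z": -0.0001, "twist": -0.02}, {"fingers": 0.2, "x": 0.0126, "y": 0.0075, "z": -0.0001, "twist": -0.02}, {"finge
```

Call:
{"name": "drive_tool", "arguments": {"increments": [{"fingers":0.2,"x":0.012,"y":0.007,"z":-0.001,"twist":0},{"fingers":0.2,"x":0.012,"y":0.007,"z":-0.001,"twist":0},{"fingers":0.2,"x":0.012,"y":0.007,"z":-0.001,"twist":0},{"fingers":0.2,"x":0.012,"y":0.007,"z":-0.001,"twist":0},{"fingers":0.2,"x":0.012,"y":0.007,"z":-0.001,"twist":0},{"fingers":0.2,"x":0.012,"y":0.007,"z":0,"twist":0},{"fingers":0.2,"x":0.012,"y":0.007,"z":0,"twist":0},{"fingers":0.2,"x":0.012,"y":0.007,"z":0,"twist":0},{"fingers":0.2,"x":0.01,"y":0.007,"z":0,"twist":0},{"fingers":0.2,"x":0.006,"y":0.005,"z":0,"twist":0},{"fingers":0.2,"x":0.003,"y":0.002,"z":0,"twist":0},{"fingers":0.2,"x":0,"y":0,"z":0,"twist":0}]}}

```text
clock: 34.2
tcp_pos: [646.0, 170.2, 135.5]
tool_rot: [0.716, 0.698, -0.015, -0.027]
contact_force: [-1.1, 0.0, -0.9]
width: 0.489
```

Call:
{"name": "drive_tool", "arguments": {"increments": [{"fingers":0.2,"x":0,"y":0,"z":0,"twist":0},{"fingers":0.2,"x":0,"y":0,"z":0,"twist":0}]}}

```text
clock: 34.37
tcp_pos: [645.7, 169.3, 135.2]
tool_rot: [0.716, 0.697, -0.015, -0.026]
contact_force: [-0.5, -0.5, -1.5]
width: 0.488
```

```bash
python3 plan.py 657.5 189.3 60 -0.025 0.2 12|head -c 300; python3 wfit.py plum 655 190 116
```

```text
t 34.37 p [645.7 169.3 135.2] psi -0.026 w 0.488 F [-0.5 -0.5 -1.5] 7
[{"fingers": 0.2, "x": 0.0029, "y": 0.0016, "z": 0.0107, "twist": -0.01}, {"fingers": 0.2, "x": 0.0029, "y": 0.0016, "z": 0.0107, "twist": -0.01}, {"fingers": 0.2, "x": 0.0029, "y": 0.0016, "z": 0.0107, "twist": -0.01}, {"fingers"[ 0.7162  0.6973 -0.0154 -0.0265] [645.6 169.1 135.2]
[647.5 169.3] 0.646 0.89
[655. 190.] 0.0 0.49
spot [647.3 170.  150.4] 0.9
```

Call:
{"name": "drive_tool", "arguments": {"increments": [{"fingers":0.2,"x":0.004,"y":0.004,"z":0,"twist":0},{"fingers":0.2,"x":0.006,"y":0.005,"z":0.004,"twist":0},{"fingers":0.2,"x":0.005,"y":0.004,"z":0.01,"twist":0},{"fingers":0.2,"x":0.002,"y":0.002,"z":0.012,"twist":0},{"fingers":0.2,"x":0,"y":0,"z":0.012,"twist":0},{"fingers":0.2,"x":0,"y":0,"z":0.012,"twist":0},{"fingers":0.2,"x":0,"y":0,"z":0.012,"twist":0},{"fingers":0.2,"x":0,"y":0,"z":0.01,"twist":0},{"fingers":0.2,"x":0,"y":0,"z":0.005,"twist":0},{"fingers":0.2,"x":0,"y":0,"z":0,"twist":0}]}}

```text
clock: 35.35
tcp_pos: [656.1, 187.8, 47.3]
tool_rot: [0.717, 0.697, -0.017, -0.027]
contact_force: [-0.1, -0.0, -0.7]
width: 0.49
```

Call:
{"name": "drive_tool", "arguments": {"increments": [{"fingers":0.2,"x":0.001,"y":0,"z":0.004,"twist":0},{"fingers":0.2,"x":0,"y":0.001,"z":0.005,"twist":0},{"fingers":0.2,"x":0,"y":0,"z":0.004,"twist":0},{"fingers":0.2,"x":0,"y":0,"z":0.001,"twist":0},{"fingers":0.2,"x":0,"y":0,"z":0.001,"twist":0}]}}

```text
clock: 35.77
tcp_pos: [657.0, 188.7, 31.7]
tool_rot: [0.717, 0.697, -0.016, -0.027]
contact_force: [-0.1, 0.1, -1.1]
width: 0.484
```

Call:
{"name": "drive_tool", "arguments": {"increments": [{"fingers":0.2,"x":0,"y":0,"z":0.001,"twist":0}]}}

```text
clock: 35.85
tcp_pos: [657.1, 188.7, 30.8]
tool_rot: [0.717, 0.697, -0.016, -0.027]
contact_force: [-1.4, -0.3, 3.5]
width: 0.49
```

Call:
{"name": "drive_tool", "arguments": {"increments": [{"fingers":0.2,"x":0,"y":0,"z":0.001,"twist":0}]}}

```text
clock: 35.93
tcp_pos: [657.1, 188.8, 30.7]
tool_rot: [0.717, 0.697, -0.016, -0.027]
contact_force: [-3.1, -0.2, 13.4]
width: 0.491
```

Call:
{"name": "drive_tool", "arguments": {"increments": [{"fingers":0.6,"x":0,"y":0,"z":0,"twist":0},{"fingers":1,"x":0,"y":0,"z":0,"twist":0},{"fingers":1,"x":0,"y":0,"z":0,"twist":0},{"fingers":1,"x":0,"y":0,"z":0,"twist":0},{"fingers":1,"x":0,"y":0,"z":0,"twist":0},{"fingers":1,"x":0,"y":0,"z":0,"twist":0}]}}

```text
clock: 36.43
tcp_pos: [658.3, 189.1, 32.5]
tool_rot: [0.717, 0.697, -0.014, -0.026]
contact_force: [-0.7, -0.2, 0.7]
width: 0.871
```

Call:
{"name": "drive_tool", "arguments": {"increments": [{"fingers":1,"x":0,"y":0,"z":-0.003,"twist":0},{"fingers":1,"x":0,"y":0,"z":-0.008,"twist":0},{"fingers":1,"x":0,"y":0,"z":-0.014,"twist":0},{"fingers":1,"x":0,"y":0,"z":-0.016,"twist":0},{"fingers":1,"x":0,"y":0,"z":-0.016,"twist":0},{"fingers":1,"x":0,"y":0,"z":-0.016,"twist":0},{"fingers":1,"x":0,"y":0,"z":-0.016,"twist":0},{"fingers":1,"x":0,"y":0,"z":-0.016,"twist":0},{"fingers":1,"x":0,"y":0,"z":-0.014,"twist":0},{"fingers":1,"x":0,"y":0,"z":-0.008,"twist":0},{"fingers":1,"x":0,"y":0,"z":0,"twist":0}]}}

```text
clock: 37.35
tcp_pos: [667.1, 185.7, 175.6]
tool_rot: [0.717, 0.696, -0.013, -0.025]
contact_force: [0.4, -0.4, -0.4]
width: 0.995
```

Call:
{"name": "drive_tool", "arguments": {"increments": [{"fingers":1,"x":0.006,"y":-0.006,"z":0,"twist":0},{"fingers":1,"x":0.01,"y":-0.012,"z":0,"twist":0},{"fingers":1,"x":0.014,"y":-0.016,"z":0,"twist":0},{"fingers":1,"x":0.014,"y":-0.018,"z":0,"twist":0},{"fingers":1,"x":0.014,"y":-0.018,"z":0,"twist":0},{"fingers":1,"x":0.014,"y":-0.018,"z":0,"twist":0},{"fingers":1,"x":0.014,"y":-0.018,"z":0,"twist":0},{"fingers":1,"x":0.014,"y":-0.018,"z":0,"twist":0},{"fingers":1,"x":0.01,"y":-0.014,"z":0,"twist":0},{"fingers":1,"x":0.006,"y":-0.008,"z":0,"twist":0},{"fingers":1,"x":0,"y":0,"z":0,"twist":0},{"fingers":1,"x":0,"y":0,"z":0,"twist":0}]}}

```text
clock: 38.35
tcp_pos: [501.9, 317.1, 178.3]
tool_rot: [0.715, 0.698, -0.02, -0.028]
contact_force: [-0.2, 0.5, 0.6]
width: 0.997
```

```bash
python3 - <<'E'
from h import *
M={}
C={n:np.array([654.5,69.4])+y*np.array([.025,1]) for n,y in(("blue",-120),("white",-40),("green",40),("plum",120))}
for c in("top","scene"):
    cv2.imwrite(f"pics/{c}9.png",get_image(c)); m=camera_model(c)
    for q,x in C.items():
        b=[fit([(m,r["pixels"])],cup(12),x) for r in models.trace(c,f"cup_{q}_center")]
        if b: b=max(b,key=lambda v:v[1]); print(c,q,b[0].round(1),"off",(b[0]-x).round(1),round(b[1],3))
a,b=[cv2.imread(f"pics/{c}9.png") for c in("top","scene")]
cv2.imwrite("pics/end.png",np.hstack([cv2.resize(a[90:250,130:350],(400,290)),cv2.resize(b[160:320,210:460],(400,290))]))
E
```

```text
top blue [650.3 -53.7] off [-1.2 -3.1] 0.961
top white [653.7  27.2] off [ 0.2 -2.2] 0.957
top green [652.3 108.5] off [-3.2 -0.9] 0.94
top plum [656.  185.6] off [-1.5 -3.8] 0.951
scene blue [653.7 -53.6] off [ 2.2 -3. ] 0.949
scene white [656.   27.9] off [ 2.5 -1.5] 0.965
scene green [655.5 109.4] off [0. 0.] 0.952
scene plum [656.9 185.9] off [-0.6 -3.5] 0.941
```

View pics/end.png

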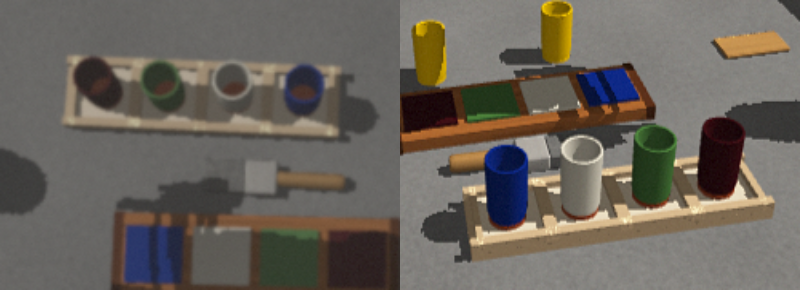

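All four cups stand upright in the setter. From the robot's left they are plum, green, white and blue, the mirror of the board's blue, white, green and plum. The offsets are under 4 mm, the yellow cups haven't moved, and the gripper is clear.

```bash
python3 -c "
from workcell import env,readout
print(readout.state()['contact_force'],env.finish_job())"
```

```text
the job is handed in; nothing more can be done
[ 0.03286634 -0.69775441 -0.56001259] None
```

All four cups are in the setter in reverse order, and the job was handed in with the clock at about 38 s of the 96 s allowed. On the board they stood blue, white, green, plum from the left; in the setter they now stand plum, green, white, blue.

- **Final position:** Both fixed cameras put every cup within 4 mm of its compartment centre (limit 15 mm). They all looked upright in the last picture, but I did not measure their tilt or speed.
- **Robot clear:** The gripper was open and away from everything, with under 1 N on the tool. The yellow look-alikes were not touched.
- **What disagreed:** The two cameras differed by up to about 3.5 mm in x. The first board fit overlapped its mask only about 0.44, because the tiles and cups hide much of the board; I did not use it for placing.
- **Tool drift:** The tool gradually leaned to about 0.06 rad as the moves added up. I allowed for this when lowering, and each cup was pressed lightly onto its floor before I let go.

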